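Seat a forged ball joint in its nest and lock it with the toggle clamp

TASK

Get this ball joint ready for its castle nut: slide it fully home under the blue guide arm, housing snug in both jaws of the V stop and long arm against its dowel, by gentle hand pressure and without tipping it. Then swing the red handle of the toggle clamp over until it goes past centre and stays locked with the rubber foot bearing on the joint. Leave the nut, grease tube and marker where they are.

Things in the scene. Friction and masses are not known exactly. Their poses are not given: they have to be found in the camera images.
- fixture: Clamping fixture bolted to the table, aluminium deck 236 x 300 x 12 mm (x -100 to 136, y -180 to 120 mm of its frame). Origin on the table under the nest; x = the way the joint slides home, away from the operator; y left; z up, deck top z 12 mm. Behind the nest a V stop of two steel jaws, 46 mm high, open toward the operator. All is oiled: the joint slides at 1 to 2 N.
- guide_edge (a point): Middle of the front edge of the blue guide arm: a level plate 70 mm wide (y), 12 mm thick, reaching 128 mm back from here to its column. Its underside is 138 mm above the table, so at the joint's front edge below it the tool must lean back 20 to 45 degrees, gripper toward the operator. This point: fixture x -4, y 27, z 144 mm.
- dowel (a point): Top centre of the steel dowel (13 mm thick, 34 mm high on the deck) that stops the back of the joint's long arm; fixture x 2, y -82 mm
- ball_joint: Black forged ball joint, bright threaded stud on top, 0.9 kg, 114 x 176 x 110 mm, lying loose on the deck 20 to 45 mm short of its nest, a little askew. Origin: middle of its underside, z up. In its frame (mm): housing centre (-20, -49), radius 34; long arm to an eye at (-33, 70); short lug with an eye at (39, -32). Home: fixture x -2, y -1 mm, yaw 2.425 rad. Pushed above 45 mm height it tips.
- web_edge (a point): The ball joint's front edge: the web between lug and long arm, facing the operator, 21 mm above its underside (solid from 12 to 30 mm). Push here along fixture +x to slide it into the V stop; there is room for a tool 35 mm wide; 10 to 15 N brings it home.
- eye_side (a point): Operator's side of the eye on the ball joint's long arm, 17 mm above its underside (solid from 5 to 28 mm). Push here along fixture +x with 5 to 10 N to turn the arm against the dowel.
- housing (a point): Centre of the joint's round housing, 40 mm above its underside
- housing_home (a point): Fixed to the fixture (x 46, y 23 mm): where the housing's centre is when it bears on both jaws of the V stop
- far_eye (a point): Centre of the eye at the end of the joint's long arm, 17 mm above its underside
- far_eye_home (a point): Fixed to the fixture (x -23, y -76 mm): where that eye's centre is when the arm rests against the dowel and the housing is home
- clamp_handle (a joint): Angle of the clamp's handle to its clamp arm, rad: 0 open (as found), about 2.55 dead centre, 2.72 locked against its stop. The foot meets a seated joint at about 2.3; from there the handle grows heavier, to 8 to 10 N at the grip, then snaps over and stays. Tipped past upright it drops by its own weight until the foot rests, at about 2.27, which does not clamp.
- grip (a point): Centre of the red grip (76 mm long, 18 wide along fixture x, 13 thick; its end 38 mm further). It swings in the plane fixture x = 0, up, right and down. Its fixture y/z (mm) and slope above level (rad) at joint values 0: -125/155/1.64; .4: -146/162/1.39; .8: -165/163/1.16; 1.2: -179/161/.96; 1.6: -189/154/.76; 2: -198/143/.55; 2.2: -202/135/.44; 2.4: -206/124/.30; 2.55: -210/112/.17; 2.72: -214/96/0
- clamp_foot: Black rubber foot, 16 mm across, on the end of the clamp arm; origin at the bottom of its face. Closed it bears on the joint's web at fixture x 0, y -3 mm. The open clamp arm stands up left of the handle, to 165 mm high, 30 mm from the grip: push the handle near its end, from the left, then from above. Nothing is within 30 mm of the grip in front or behind.
- nut_centre (a point): Bystander: castle nut, 25 mm wide, 18 mm high, standing on the deck's left front part; its centre
- tube_centre (a point): Bystander: white grease tube 57 x 150 x 40 mm lying on the table left of the fixture; its middle
- marker_centre (a point): Bystander: paint marker, 138 mm long, 16 mm thick, lying on the table in front of the fixture; its middle
There are look-alikes about, which are no part of the job. What is shaped like the ball_joint but green is not meant.

How it is judged:
On the way, in this order (a step that is already met when the one before it is completed fails the run):
1. the joint is fully home in its nest (housing and arm eye each within 2 mm of their home points) while the clamp is still open (horizontal distance between housing and housing_home below 0.002 m and horizontal distance between far_eye and far_eye_home below 0.002 m and value of joint clamp_handle below 1.8 rad), for 0.2 s.
2. the handle is past dead centre with the foot bearing on the joint (value of joint clamp_handle above 2.66 rad and contact force between clamp_foot and ball_joint above 15 N), for 0.2 s.
At the end, for the whole second after the job is handed in: The joint lies at rest fully home (housing centre and arm eye each within 2 mm of their home points), the clamp handle is past dead centre at its stop (joint value over 2.66) and stays there by itself, and the rubber foot bears on the joint with more than 15 N (all of step 2 and horizontal distance between housing and housing_home below 0.002 m and horizontal distance between far_eye and far_eye_home below 0.002 m and linear speed of ball_joint below 0.01 m/s); the robot touches nothing.
It fails at once if the ball joint is tipped by more than 0.2 rad (angle between ball_joint's own z axis and vertical above 0.2 rad).
It fails at once if the robot rams the ball joint with more than 50 N (contact force between any of the fingers, the arm and ball_joint above 50 N).
It fails at once if the castle nut, grease tube or marker is moved by more than 15 mm (distance of any of nut_centre, tube_centre, marker_centre from where it was at the start of the episode above 0.015 m).
It also fails if it takes over 64 s, if anything falls off the work surface, if the arm or the gripper's body presses on something with over 40 N, if the wrist force passes 120 N, or if a joint passes its speed limit or range.

ROBOT

A 6-joint arm with a two-finger parallel gripper is mounted at the origin on a cart in front of the work surface, level with it; the furniture and walls round the work are solid. World frame = base frame: x ahead of the robot, y to its left, z up, the work surface at z = 0. Lengths are in m, angles in rad, forces in N, time in s.
With the tool pointing down it reaches from about 0.3 to 0.75 m from the base axis. Payload 8.5 kg.
Tool frame: the origin (TCP) lies on the centre line of the jaws, within the pads' length; the fingertips stand 22 mm ahead of it and the grasp point (between the pads) lies 3 mm ahead of it (ctrl.tcp_to_tips is the distance from the TCP to the fingertips, in m); x points along the fingers, z is the direction in which the jaws open and shut, and the axes are right-handed (so a half turn about x gives the same grasp; the last joint's range is limited). The gripper opens to 85 mm and grips with 20 to 120 N. Pads are 22 mm wide; open, the fingers measure 114 mm over their backs; the gripper's body (76 mm by 85 mm) begins 54 mm behind the grasp point. The pads swing forward as they close: fully open they stand 13 mm farther back than shut.
Start: joints at [1.038, 0.381, 1.297, -0, 1.464, -0.215], TCP at [0.172, 0.522, 0.253] pointing down, gripper open.
Joint ranges: [-3.11, 3.11], [-0.89, 2.33], [0.22, 2.48], [-1.42, 4.56], [0.17, 2.85], [-2.88, 2.88]. Speed limits (rad/s): [2.39, 2.39, 3.14, 3.14, 3.14, 3.14].

INTERFACE

Orientations are given as a rotation vector (axis times angle).
In Python, from plant import ctrl gives the robot as it stands. The module is installed in compiled form; this text tells all that it offers.
- The arm moves only by the shell command python3 -m handwheel 'ROWS' [FORCE]. ROWS is JSON, a list of rows, each a list of 5 numbers: the shift along the tool's x, y, z in mm, then the turn about the tool's x in degrees, then the finger opening in mm, from 0 to 85.4. In form: [[x, y, z, yaw, grip], ...]. A call has 1 to 8 rows; each row shifts and turns the commanded pose from where the row before left it, along the tool's axes as they then stand; what a row does not reach is not made up. A row lasts 1/8 s, in which the tool goes at most 62.5 mm and 10.7 degrees, less where a joint would pass 70% of its speed; a pose out of reach is approached as far as the arm can. A call with a gripper value outside its range is refused whole. The fingers move at their own pace and stop on an object; FORCE is the grip in N (left out, the last holds). Time passes only in rows, so rows that do not move let the fingers close. It gives the time, the measured TCP pose, the force and the opening at its end, in the units of the state.
- ctrl.sense(): the state, without advancing time (a new reading comes with each control period).
- ctrl.snapshot(name): name is "side" or "top"; returns (picture, depth): 384x512x3 uint8, blue, green, red; 384x512 float32, m along the optical axis (not along the pixel's ray), 0 where there is no reading.
- ctrl.camera_params(name): a dict with "fx", "fy", "cx", "cy" (pixels), "R" (3x3) and "t" (3): a world point X has camera coordinates R X + t. Camera axes: x right, y down, z forward; pixel columns grow to the right and rows downward; lengths in m; the calibration is good to about 2 mm. A picture is of the moment at which its call begins. camera_params takes no time and is no camera call.
- ctrl.job_done(): hands the job in, once; it reports no verdict.
The state is a dict: "t": time; "q": joint angles; "dq": joint speeds; "tau": joint torques, N m; "tcp_pos": TCP position; "tcp_rot": TCP orientation; "wrist_force": force on the tool from outside, world axes, zero at the start; "moment": the same for the moment, N m; "gripper_width": finger opening in m.
Only numpy, scipy, OpenCV 4.12 (cv2) and the standard library are available. Lean on these libraries where they do the work, as an engineer would, in place of code of your own. Each camera call takes 0.05 s, during which the arm holds its last target.

## Working session

There is one attempt and no reset: what is moved stays moved. The work goes in short steps, Python scripts to look and compute and a shell command to move; the robot and the scene stay as the last step left them, time stands still between calls to the robot, and variables do not carry over. Pictures are saved under pics/ and viewed, and the job is handed in when it is done.

```bash
mkdir -p pics; ls
python3 - <<'E'
from plant import ctrl
import cv2,numpy as np
s=ctrl.sense()
print({k:np.round(v,3).tolist() for k,v in s.items()})
for n in("side","top"):
    p,d=ctrl.snapshot(n); cv2.imwrite(f"pics/{n}0.png",p); np.save(f"{n}0.npy",d)
    c=ctrl.camera_params(n); print(n,{k:np.round(v,4).tolist() for k,v in c.items()})
    print('campos',-np.array(c['R']).T@np.array(c['t']))
print(ctrl.tcp_to_tips)
E
```

```text
pics
{'t': 0.0, 'q': [1.038, 0.381, 1.298, -0.0, 1.464, -0.215], 'dq': [-0.001, -0.001, 0.0, 0.001, 0.001, -0.0], 'tau': [0.002, -44.846, -23.129, -0.0, 0.005, 0.0], 'tcp_pos': [0.172, 0.522, 0.253], 'tcp_rot': [-0.973, 1.344, 0.972], 'wrist_force': [0.223, 0.086, -0.151], 'moment': [-0.013, -0.022, -0.029], 'gripper_width': 0.085}
side {'fx': 401.4611, 'fy': 401.4611, 'cx': 256.6206, 'cy': 187.7538, 'R': [[-0.9654, -0.2604, 0.0157], [-0.1693, 0.5794, -0.7973], [0.1985, -0.7723, -0.6034]], 't': [0.4986, 0.1749, 0.8762]}
campos [0.33696324 0.70524847 0.66029383]
top {'fx': 473.6593, 'fy': 473.6593, 'cx': 253.9617, 'cy': 187.2383, 'R': [[-0.0277, -0.9996, 0.0056], [-0.9913, 0.0267, -0.1288], [0.1286, -0.0091, -0.9916]], 't': [0.0571, 0.5221, 1.288]}
campos [0.3534231  0.05488761 1.34421432]
0.022
```

View pics/side0.png

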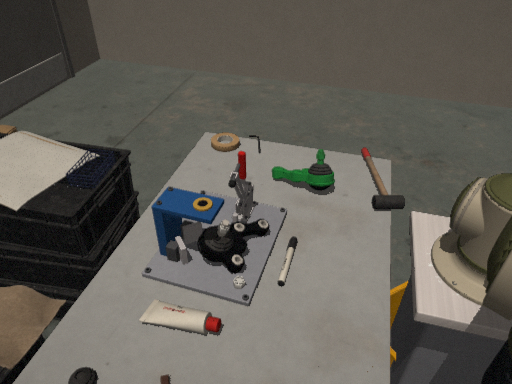

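View pics/top0.png

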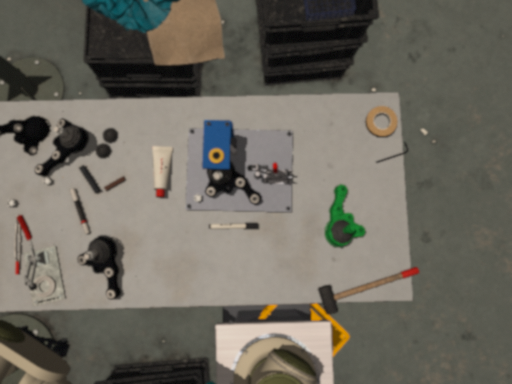

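The side view shows the fixture at about (225,245), with the joint short of its nest, the red grip upright at (242,165) and the marker at (288,262). The top view shows the deck spanning (188–293, 128–212). I'll enlarge both.

Run:
```python
import cv2
a=cv2.imread("pics/top0.png")[115:240,175:305]; cv2.imwrite("pics/top0c.png",cv2.resize(a,None,fx=6,fy=6*0.78*1.02,interpolation=cv2.INTER_CUBIC)[:600])
a=cv2.imread("pics/top0.png")[118:218,178:308]; cv2.imwrite("pics/top0c.png",cv2.resize(a,None,fx=6,fy=6,interpolation=cv2.INTER_CUBIC))
a=cv2.imread("pics/side0.png")[140:310,130:330]; cv2.imwrite("pics/side0c.png",cv2.resize(a,None,fx=3.5,fy=3.5,interpolation=cv2.INTER_CUBIC))
```

```text
(no output)
```

View pics/top0c.png

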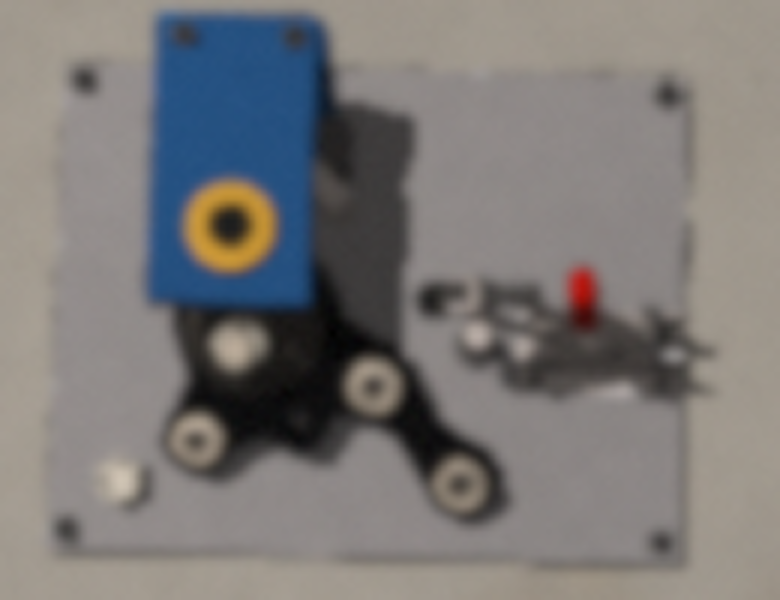

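View pics/side0c.png

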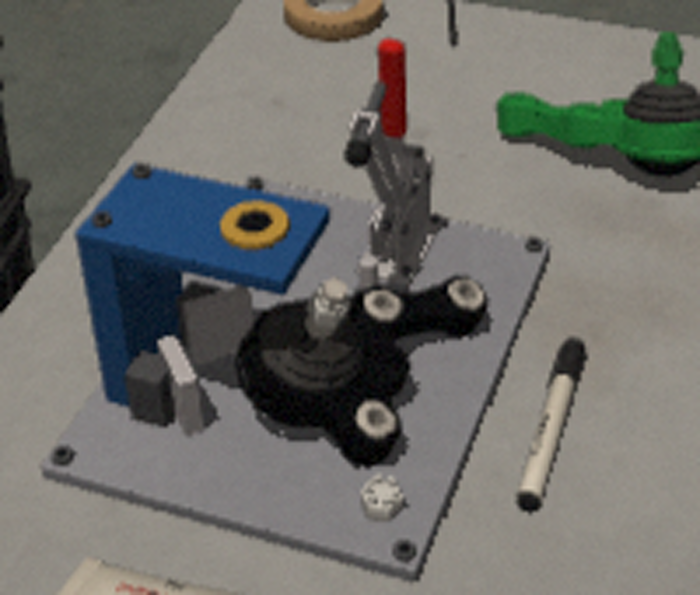

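```bash
cat > h.py <<'E'
import numpy as np, cv2
from plant import ctrl
from scipy.optimize import least_squares
from scipy.spatial.transform import Rotation as Ro
C={n:ctrl.camera_params(n) for n in("side","top")}
def proj(n,X):
    c=C[n]; P=np.atleast_2d(X)@np.array(c['R']).T+np.array(c['t'])
    return np.c_[c['fx']*P[:,0]/P[:,2]+c['cx'],c['fy']*P[:,1]/P[:,2]+c['cy']]
def onz(n,uv,z):
    c=C[n];R=np.array(c['R']);o=-R.T@np.array(c['t'])
    d=R.T@np.array([(uv[0]-c['cx'])/c['fx'],(uv[1]-c['cy'])/c['fy'],1]); return o+d*(z-o[2])/d[2]
def T(p,X):
    X=np.atleast_2d(X);c,s=np.cos(p[2]),np.sin(p[2])
    return np.c_[p[0]+c*X[:,0]-s*X[:,1],p[1]+s*X[:,0]+c*X[:,1],X[:,2]]
E
python3 - <<'E'
from h import *
t=lambda u,v:(178+u/6,118+v/6); s=lambda u,v:(130+u/3.5,140+v/3.5)
obs=[('top',(136,120,12),t(65,62)),('top',(136,-180,12),t(690,75)),('top',(-100,120,12),t(50,555)),('top',(-100,-180,12),t(685,562)),
('top',(-4,62,150),t(150,300)),('top',(-4,-8,150),t(312,306)),
('side',(-100,-180,12),s(550,243)),('side',(136,120,12),s(43,466)),('side',(-100,120,12),s(415,568)),
('side',(-4,-8,150),s(329,208)),('side',(-4,62,150),s(283,281))]
f=lambda p:np.concatenate([(proj(n,T(p,np.array(X)/1e3))[0]-uv) for n,X,uv in obs])
r=least_squares(f,[.5,.05,0],loss='soft_l1'); print(r.x); print(np.round(f(r.x).reshape(-1,2),2))
np.save('fix.npy',r.x)
E
```

```text
[ 0.5620349   0.11209274 -0.04690614]
[[-0.06 -0.39]
 [-0.14 -0.46]
 [-0.66 -0.84]
 [-0.03  0.09]
 [-0.61  0.19]
 [-0.21 -0.27]
 [ 0.23 -0.97]
 [-0.72 -0.28]
 [ 0.61  0.5 ]
 [ 0.85 -1.2 ]
 [ 0.51 -0.28]]
```

Run:
```python
from h import *
t=lambda u,v:(178+u/6,118+v/6); s=lambda u,v:(130+u/3.5,140+v/3.5)
F=np.load('fix.npy')
def mk(p): # p: x,y,yaw in fixture(mm,rad), lug z
    L={'far':(-33,70,30),'lug':(39,-32,p[3]),'stud':(-20,-49,110)}
    return {k:T(F,T((p[0]/1e3,p[1]/1e3,p[2]),np.array(v)/1e3)+[0,0,.012])[0] for k,v in L.items()}
obs=[('top','far',t(460,484)),('side','far',s(466,293)),('top','lug',t(196,440)),('side','lug',s(377,418)),('top','stud',t(238,338)),('side','stud',s(332,287))]
f=lambda p:np.concatenate([proj(n,mk(p)[k])[0]-uv for n,k,uv in obs])
r=least_squares(f,[-35,0,2.4,30],loss='soft_l1');p=r.x;print(p);print(f(p).reshape(-1,2).round(2))
J=lambda X:T((p[0]/1e3,p[1]/1e3,p[2]),np.array(X)/1e3)*1e3
print('fixture: housing',J((-20,-49,40)),'far',J((-33,70,17)),'lug',J((39,-32,17)))
np.save('joint.npy',p)
# fixture outline depth map of the joint from both cameras, in fixture frame
for n in C:
    d=np.load(n+'0.npy');c=C[n];v,u=np.mgrid[:384,:512]
    P=np.stack([(u-c['cx'])/c['fx']*d,(v-c['cy'])/c['fy']*d,d],-1)
    W=(P-np.array(c['t']))@np.array(c['R'])
    q=W[...,:2]-F[:2];cc,ss=np.cos(F[2]),np.sin(F[2])
    X=np.stack([cc*q[...,0]+ss*q[...,1],-ss*q[...,0]+cc*q[...,1],W[...,2]],-1)*1e3
    np.save(n+'X.npy',X)
    m=(d>0)&(X[...,2]>17)&(X[...,2]<60)&(abs(X[...,0])<110)&(X[...,1]>-110)&(X[...,1]<75)
    print(n,m.sum()); 
    for y in range(-105,75,8):
        k=m&(abs(X[...,1]-y)<4)
        if k.any(): i=np.argmin(np.where(k,X[...,0],1e9)); print(y,X.reshape(-1,3)[i].round(0), end='; ')
    print()
```

```text
[-48.52282821   0.89622278   2.43823518  36.31861631]
[[ 0.1   0.16]
 [ 0.21  0.2 ]
 [-0.97  2.37]
 [ 2.73 -0.06]
 [-0.12 -4.97]
 [-6.75 -3.36]]
fixture: housing [[-1.57701202 25.3316549  40.        ]] far [[-68.62929451 -73.83482841  17.        ]] lug [[-57.5701271   50.52631832  17.        ]]
side 2382
-105 [ -19. -103.   18.]; -97 [-18. -98.  19.]; -89 [-63. -88.  43.]; -81 [-78. -81.  38.]; -73 [-81. -71.  39.]; -65 [-80. -66.  36.]; -57 [-75. -60.  37.]; -49 [-60. -53.  42.]; -41 [-51. -45.  43.]; -33 [-40. -36.  42.]; -25 [-38. -28.  48.]; -17 [-36. -13.  46.]; -9 [-48.  -5.  42.]; -1 [-53.   1.  41.]; 7 [-53.   3.  40.]; 15 [-50.  13.  42.]; 23 [-50.  26.  37.]; 31 [-52.  32.  41.]; 39 [-59.  39.  38.]; 47 [-63.  50.  36.]; 55 [-62.  54.  40.]; 63 [-60.  59.  38.]; 71 [58. 67. 36.]; 
top 986
-105 [ -46. -108.   18.]; -97 [-69. -97.  18.]; -89 [-74. -86.  37.]; -81 [-89. -78.  19.]; -73 [-82. -75.  36.]; -65 [-92. -61.  18.]; -57 [-77. -61.  38.]; -49 [-64. -52.  43.]; -41 [-79. -38.  18.]; -33 [-81. -33.  17.]; -25 [-73. -24.  19.]; -17 [-37. -16.  42.]; -9 [-65.  -7.  17.]; -1 [-93.   1.  17.]; 7 [-96.   9.  18.]; 15 [-66.  13.  18.]; 23 [-97.  23.  18.]; 31 [-94.  34.  18.]; 39 [-60.  42.  39.]; 47 [-63.  47.  41.]; 55 [-92.  57.  18.]; 63 [-78.  66.  20.]; 71 [-49.  68.  37.];
```

Run:
```python
from h import *
t=lambda u,v:(178+u/6,118+v/6); s=lambda u,v:(130+u/3.5,140+v/3.5)
F=np.load('fix.npy')
def mk(p):
    L={'far':(-33,70,p[4]),'lug':(39,-32,p[3])}
    return {k:T(F,T((p[0]/1e3,p[1]/1e3,p[2]),np.array(v)/1e3)+[0,0,.012])[0] for k,v in L.items()}
obs=[('top','far',t(460,484)),('side','far',s(466,293)),('top','lug',t(196,440)),('side','lug',s(377,418))]
f=lambda p:np.concatenate([proj(n,mk(p)[k])[0]-uv for n,k,uv in obs])
r=least_squares(f,[-35,0,2.4,30,30]);p=r.x;print(p);print(f(p).reshape(-1,2).round(2))
J=lambda X:T((p[0]/1e3,p[1]/1e3,p[2]),np.array(X)/1e3)*1e3
h=J((-20,-49,40))[0]
print('fixture: housing',h,'far',J((-33,70,17)),'lug',J((39,-32,17)))
np.save('joint.npy',p)
im=cv2.imread('pics/top0.png')
a=cv2.resize(im[118:218,178:308],None,fx=6,fy=6,interpolation=cv2.INTER_CUBIC)
si=cv2.resize(cv2.imread('pics/side0.png')[140:310,130:330],None,fx=3.5,fy=3.5,interpolation=cv2.INTER_CUBIC)
def dr(pts,col):
    for X in pts:
        w=T(F,np.array(X)/1e3)
        u=(proj('top',w)[0]-(178,118))*6; cv2.circle(a,tuple(u.astype(int)),2,col,-1)
        u=(proj('side',w)[0]-(130,140))*3.5; cv2.circle(si,tuple(u.astype(int)),2,col,-1)
th=np.linspace(0,6.28,40)
dr([(h[0]+34*np.cos(x),h[1]+34*np.sin(x),40) for x in th],(0,255,0))
dr([J((-33,70,0))[0]+(0,0,40),J((39,-32,0))[0]+(0,0,p[3]+12)],(0,0,255))
dr([(x,-2,40) for x in range(-100,0,5)],(255,255,0))
cv2.imwrite('pics/ov_t.png',a);cv2.imwrite('pics/ov_s.png',si)
```

```text
[-44.26158393  -0.85154266   2.38804848  32.3695865   29.870715  ]
[[ 0.34 -0.02]
 [ 0.07  0.01]
 [-0.28  0.11]
 [-0.14  0.01]]
fixture: housing [ 3.85094232 21.19805639 40.        ] far [[-68.09166511 -74.47984721  17.        ]] lug [[-50.80776618  49.16992771  17.        ]]
```

View pics/ov_t.png

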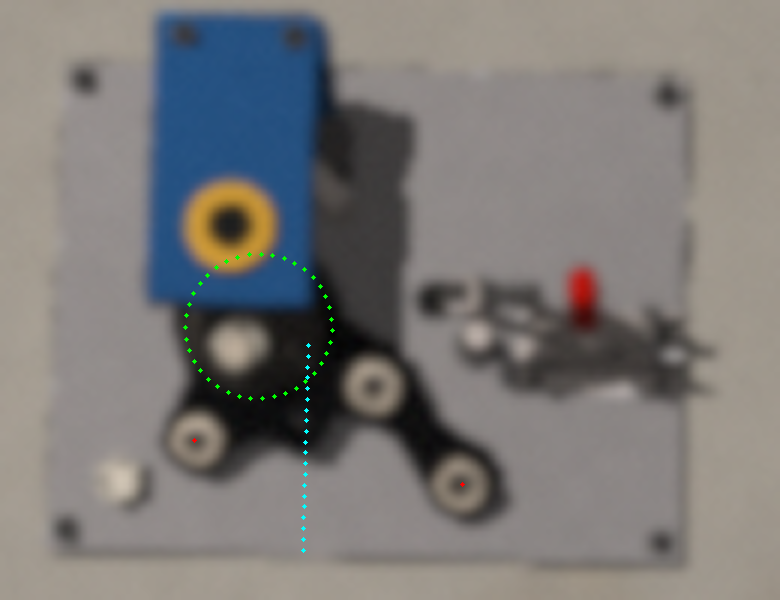

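View pics/ov_s.png

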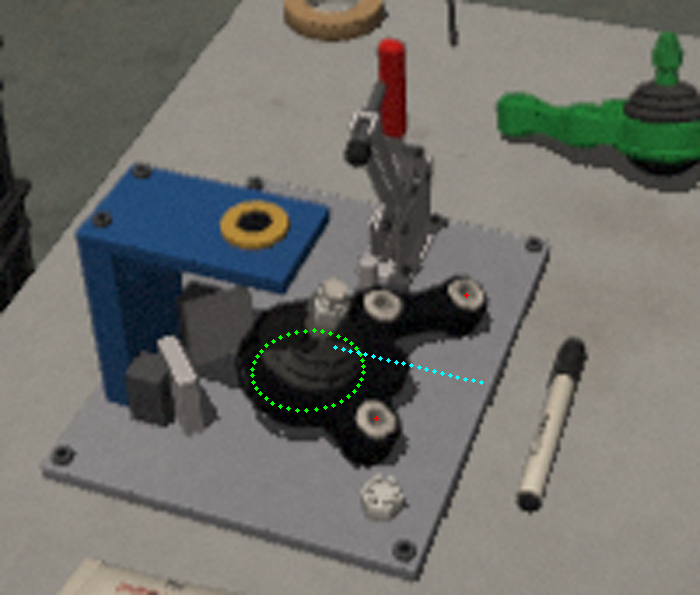

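Run:
```python
from h import *
s=ctrl.sense();print(Ro.from_rotvec(s['tcp_rot']).as_matrix().round(4)); F=np.load('fix.npy')
print(s['tcp_pos'], s['t'])
for X in [(-53,2,33),(0,-125,155),(-23,-76,0),(-4,27,144),(-140,2,33)]: print(X,T(F,np.array(X)/1e3).round(3))
for uv in [(212,226),(257,226)]: print('marker',onz('top',uv,.008))
```

```text
[[-6.000e-04 -9.499e-01  3.125e-01]
 [-1.100e-03  3.125e-01  9.499e-01]
 [-1.000e+00  3.000e-04 -1.300e-03]]
[0.1717467  0.52224774 0.25277864] 0.1
(-53, 2, 33) [[0.509 0.117 0.033]]
(0, -125, 155) [[ 0.556 -0.013  0.155]]
(-23, -76, 0) [[0.535 0.037 0.   ]]
(-4, 27, 144) [[0.559 0.139 0.144]]
(-140, 2, 33) [[0.422 0.121 0.033]]
marker [0.42002266 0.16364037 0.008     ]
marker [0.41655416 0.03707491 0.008     ]
```

```bash
cat >> h.py <<'E'
F=np.load('fix.npy')
def fix(w):
    q=np.array(w)-np.r_[F[:2],0];c,s=np.cos(F[2]),np.sin(F[2]);return np.array([c*q[0]+s*q[1],-s*q[0]+c*q[1],q[2]])*1e3
def yawof(R): # angle of tool z in fixture frame, deg
    z=R[:,2];return np.degrees(np.arctan2(z[1],z[0])-F[2])
def st():
    s=ctrl.sense();R=Ro.from_rotvec(s['tcp_rot']).as_matrix()
    print('t%.2f'%s['t'],'fix',fix(s['tcp_pos']).round(1),'yaw %.1f'%yawof(R),'F',np.round(s['wrist_force'],1),'w',round(s['gripper_width']*1e3,1),'q',np.round(s['q'],2));return s,R
def plan(tgt,n,yaw=0):
    s,R=st();p=np.array(s['tcp_pos']);w=T(F,np.array(tgt)/1e3)[0];dy=-(yaw-yawof(R))/n
    for i in range(n):
        d=R.T@((w-p)/n)*1e3; print('[%.0f,%.0f,%.0f,%.1f,g]'%(*d,dy)); R=R@Ro.from_rotvec([np.radians(dy),0,0]).as_matrix()
def snap(n,name,box,f):
    p,d=ctrl.snapshot(n);u0,v0,u1,v1=box;cv2.imwrite('pics/'+name,cv2.resize(p[v0:v1,u0:u1],None,fx=f,fy=f,interpolation=cv2.INTER_CUBIC));return p,d
E
python3 -c "
from h import *
plan((-140,3,200),12)"
```

```text
t0.10 fix [-409.1  391.4  252.8] yaw 74.5 F [-0.3  0.8  0.6] w 84.9 q [ 1.04  0.38  1.3  -0.    1.46 -0.22]
[4,-30,-25,6.2,g]
[4,-33,-22,6.2,g]
[4,-35,-18,6.2,g]
[4,-37,-14,6.2,g]
[4,-38,-10,6.2,g]
[4,-39,-6,6.2,g]
[4,-39,-2,6.2,g]
[4,-39,3,6.2,g]
[4,-39,7,6.2,g]
[4,-38,11,6.2,g]
[4,-36,15,6.2,g]
[4,-35,19,6.2,g]
```

```bash
python3 -m handwheel '[[4,-30,-25,6.2,85],[4,-33,-22,6.2,85],[4,-35,-18,6.2,85],[4,-37,-14,6.2,85],[4,-38,-10,6.2,85],[4,-39,-6,6.2,85],[4,-39,-2,6.2,85],[4,-39,3,6.2,85]]'; python3 -m handwheel '[[4,-39,7,6.2,85],[4,-38,11,6.2,85],[4,-36,15,6.2,85],[4,-35,19,6.2,85],[0,0,0,0,85]]'; python3 -c "
from h import *
st()"
```

```text
t: 1.1
tcp_pos: [0.3397, 0.255, 0.2211]
tcp_rot: [-0.301, 1.55, 0.301]
wrist_force: [0.5, -0.3, -0.7]
gripper_width: 0.0847
t: 1.72
tcp_pos: [0.4245, 0.1208, 0.2048]
tcp_rot: [0.039, 1.571, -0.039]
wrist_force: [-0.6, -0.0, -0.6]
gripper_width: 0.0852
t1.73 fix [-137.8    2.3  204.8] yaw -0.1 F [-0.6 -0.  -0.6] w 85.2 q [ 0.01  0.24  1.66 -0.    1.24  0.06]
```

```bash
python3 -m handwheel '[[40,0,0,0,85],[40,0,0,0,85],[30,0,0,0,85],[0,0,0,0,85]]'; python3 -c "
from h import *
st(); snap('side','s1.png',(130,140,370,320),3.3); snap('top','t1.png',(160,110,320,260),4.5)"
```

```text
t: 2.22
tcp_pos: [0.4222, 0.1231, 0.0942]
tcp_rot: [0.035, 1.575, -0.035]
wrist_force: [1.0, -0.7, 0.3]
gripper_width: 0.0846
t2.23 fix [-140.1    4.4   94.2] yaw 0.2 F [ 1.  -0.7  0.3] w 84.6 q [0.01 0.4  1.82 0.   0.92 0.06]
```

View pics/s1.png

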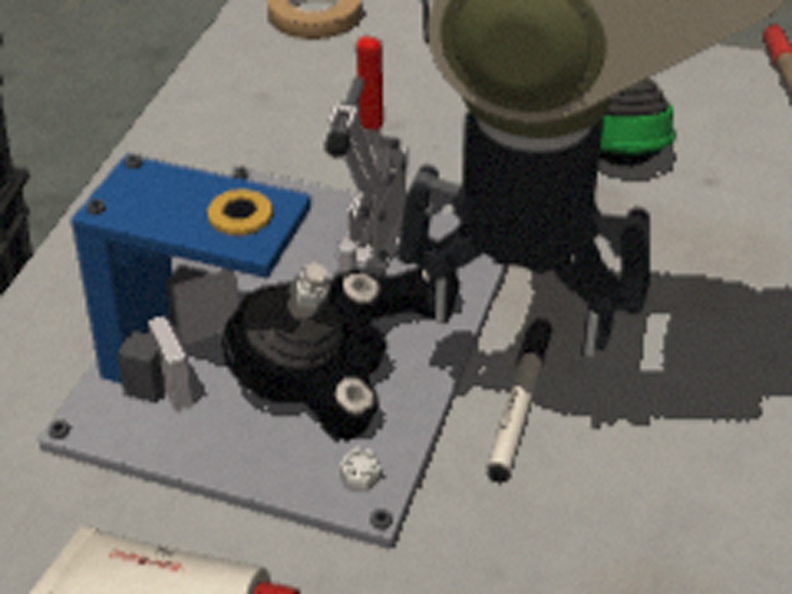

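View pics/t1.png

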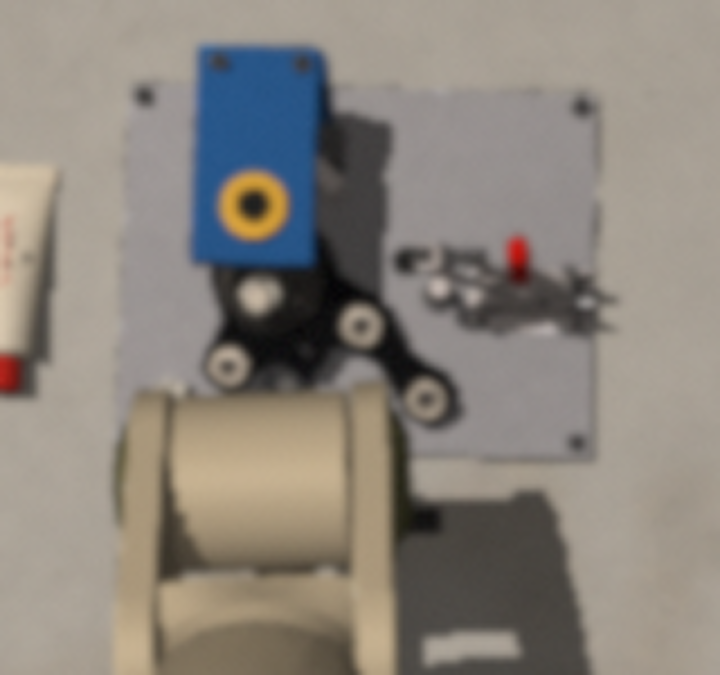

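```bash
python3 - <<'E'
from h import *
for off in (9,15,22):
  for x in (43,52,57,-43,-52):
    for y in (-7,15):
      u=(proj('side',T(F,np.array((-140.1+x,y,94.2-off))/1e3))[0]-(130,140))*3.3
      print(off,x,y,u.round(0),end=' | ')
  print()
print(fix(onz('side',(130+443/3.3,140+318/3.3),.0722)))
E
python3 -c "
import cv2;a=cv2.imread('pics/s1.png')[130:380,360:700];cv2.imwrite('pics/s1z.png',cv2.resize(a,None,fx=2.3,fy=2.3,interpolation=cv2.INTER_CUBIC))"
```

```text
9 43 -7 [454. 304.] | 9 43 15 [444. 327.] | 9 52 -7 [440. 301.] | 9 52 15 [430. 324.] | 9 57 -7 [433. 299.] | 9 57 15 [422. 322.] | 9 -43 -7 [588. 335.] | 9 -43 15 [581. 360.] | 9 -52 -7 [603. 338.] | 9 -52 15 [596. 363.] | 
15 43 -7 [454. 311.] | 15 43 15 [444. 334.] | 15 52 -7 [440. 307.] | 15 52 15 [430. 331.] | 15 57 -7 [433. 306.] | 15 57 15 [422. 329.] | 15 -43 -7 [588. 342.] | 15 -43 15 [580. 367.] | 15 -52 -7 [602. 345.] | 15 -52 15 [595. 370.] | 
22 43 -7 [453. 319.] | 22 43 15 [443. 342.] | 22 52 -7 [440. 315.] | 22 52 15 [429. 339.] | 22 57 -7 [432. 314.] | 22 57 15 [422. 337.] | 22 -43 -7 [587. 350.] | 22 -43 15 [579. 375.] | 22 -52 -7 [601. 353.] | 22 -52 15 [594. 378.] | 
[-90.68206482  -5.47589664  72.2       ]
```

View pics/s1z.png

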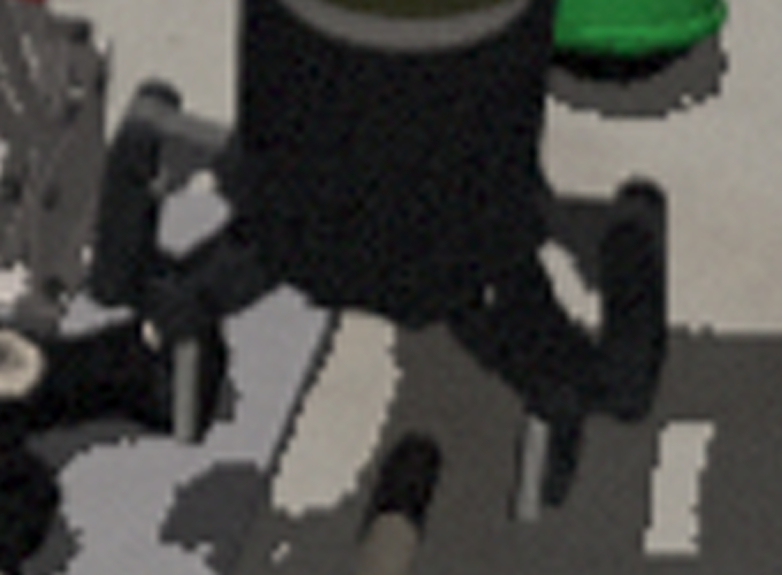

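```bash
python3 -m handwheel '[[30,0,0,0,85],[30,-1,0,0,85],[0,0,0,0,85]]'; python3 -m handwheel '[[0,0,10,0,85],[0,0,8,0,85],[0,0,6,0,85],[0,0,0,0,85]]'; python3 -c "
from h import *
st(); snap('side','s2.png',(130,140,370,320),3.3)"
```

```text
t: 2.7
tcp_pos: [0.4234, 0.1217, 0.0354]
tcp_rot: [0.036, 1.572, -0.036]
wrist_force: [1.4, 0.7, 1.1]
gripper_width: 0.085
t: 3.2
tcp_pos: [0.4481, 0.1204, 0.0356]
tcp_rot: [0.036, 1.57, -0.036]
wrist_force: [0.3, -1.3, 0.8]
gripper_width: 0.0848
t3.20 fix [-114.2    2.9   35.6] yaw 0.1 F [ 0.3 -1.3  0.8] w 84.8 q [ 0.01  0.53  1.82 -0.    0.78  0.05]
```

View pics/s2.png

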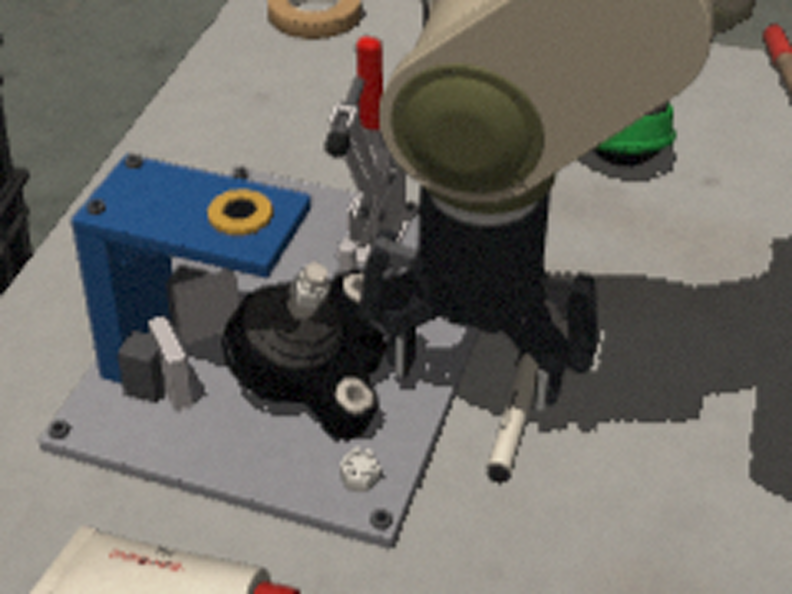

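```bash
for i in 1; do python3 -m handwheel '[[0,0,4,0,85],[0,0,4,0,85],[0,0,4,0,85],[0,0,4,0,85]]'; python3 -c "
from h import *
st()"; done;  python3 -m handwheel '[[0,0,4,0,85],[0,0,4,0,85]]'; python3 -c "
from h import *
st(); snap('side','s3.png',(130,140,370,320),3.3)"
```

```text
t: 3.75
tcp_pos: [0.4636, 0.1197, 0.0353]
tcp_rot: [0.036, 1.571, -0.036]
wrist_force: [-1.0, 0.5, 0.7]
gripper_width: 0.0848
t3.75 fix [-98.7   3.   35.3] yaw 0.1 F [-1.   0.5  0.7] w 84.8 q [ 0.    0.55  1.78 -0.    0.81  0.05]
t: 4.0
tcp_pos: [0.4717, 0.1193, 0.0353]
tcp_rot: [0.036, 1.571, -0.036]
wrist_force: [-2.2, 0.4, 0.2]
gripper_width: 0.0848
t4.00 fix [-90.5   3.   35.3] yaw 0.1 F [-2.2  0.4  0.2] w 84.8 q [ 0.    0.56  1.76 -0.    0.82  0.05]
```

View pics/s3.png

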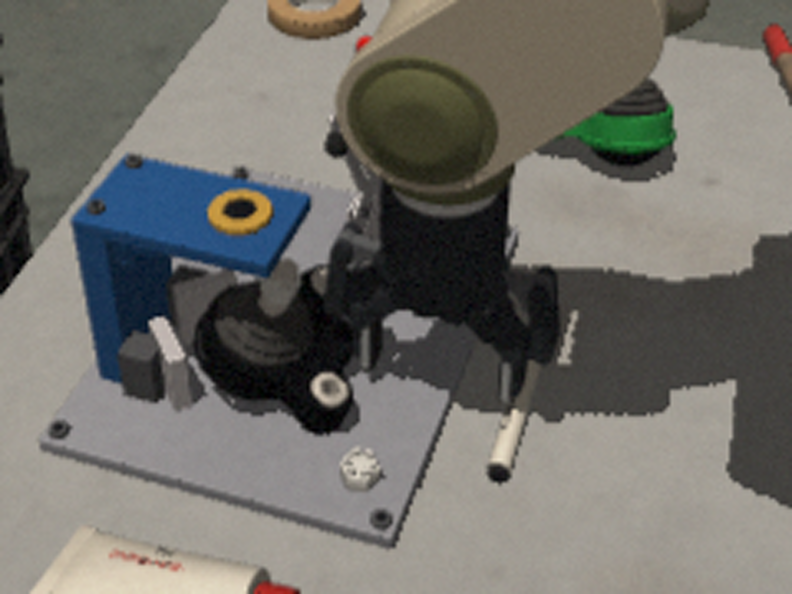

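```bash
python3 -m handwheel '[[0,0,4,0,85],[0,0,4,0,85],[0,0,4,0,85],[0,0,4,0,85]]'; python3 -m handwheel '[[0,0,2,0,85],[0,0,2,0,85]]';  python3 -c "
from h import *
st(); snap('side','s4.png',(130,140,370,320),3.3); snap('top','t4.png',(160,110,320,260),4.5)"
```

```text
t: 4.55
tcp_pos: [0.4875, 0.1187, 0.0352]
tcp_rot: [0.036, 1.571, -0.036]
wrist_force: [-2.0, 1.8, -0.6]
gripper_width: 0.085
t: 4.8
tcp_pos: [0.4903, 0.1184, 0.0351]
tcp_rot: [0.036, 1.574, -0.036]
wrist_force: [-9.2, -1.1, 3.7]
gripper_width: 0.0848
t4.80 fix [-71.9   2.9  35.1] yaw 0.1 F [-9.2 -1.1  3.7] w 84.8 q [ 0.    0.58  1.71 -0.    0.86  0.05]
```

View pics/s4.png

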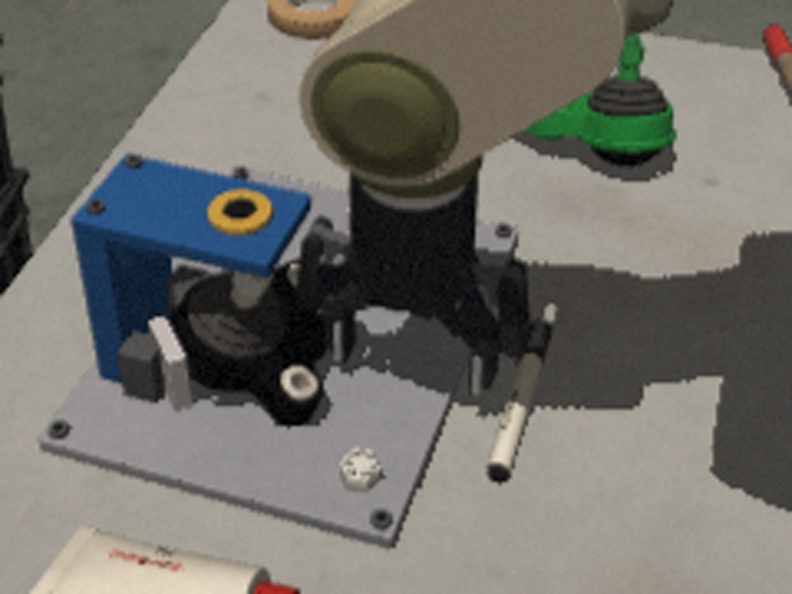

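View pics/t4.png

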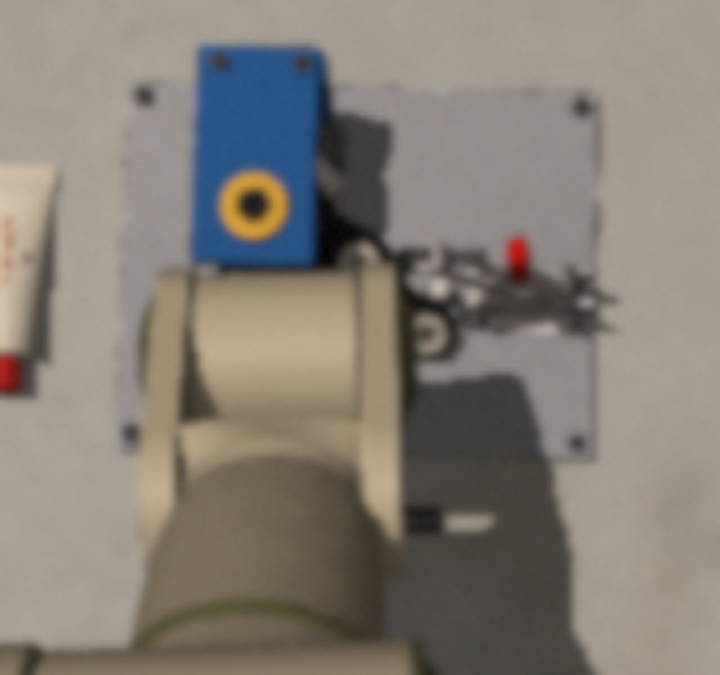

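```bash
python3 -m handwheel '[[0,0,1,0,85],[0,0,0,0,85]]';python3 -m handwheel '[[0,0,1,0,85],[0,0,0,0,85]]' ; python3 -m handwheel '[[0,0,0,0,85],[0,0,0,0,85]]'; python3 -c "
from h import *
st(); snap('side','s5.png',(160,170,280,280),6)"
```

```text
t: 5.15
tcp_pos: [0.4904, 0.1184, 0.035]
tcp_rot: [0.035, 1.576, -0.036]
wrist_force: [-10.3, -0.2, 3.0]
gripper_width: 0.0851
t: 5.4
tcp_pos: [0.4906, 0.1184, 0.0349]
tcp_rot: [0.035, 1.578, -0.036]
wrist_force: [-13.8, -0.4, 5.9]
gripper_width: 0.0852
t: 5.65
tcp_pos: [0.4906, 0.1184, 0.0349]
tcp_rot: [0.035, 1.577, -0.036]
wrist_force: [-13.5, -0.6, 5.1]
gripper_width: 0.085
t5.65 fix [-71.7   3.   34.9] yaw 0.1 F [-13.5  -0.6   5.1] w 85.0 q [ 0.    0.58  1.7  -0.    0.86  0.05]
```

View pics/s5.png

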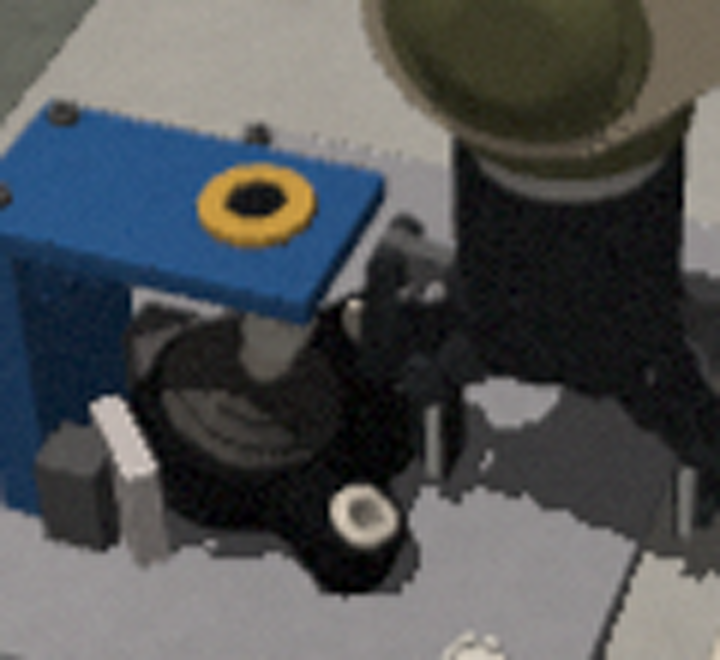

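Run:
```python
from h import *
lug=fix(onz('side',(160+365/6,170+513/6),.0444)); far=fix(onz('top',(160+431/4.5,110+333/4.5),.0419))
print(lug,far)
def R(a):return np.array([[np.cos(a),-np.sin(a)],[np.sin(a),np.cos(a)]])
d=(far-lug)[:2]; dl=np.array([-72,102]); a=np.arctan2(d[1],d[0])-np.arctan2(dl[1],dl[0]); a%=2*np.pi
print('yaw',a,np.hypot(*d),np.hypot(*dl)); o=(far+lug)[:2]/2-R(a)@np.array([3,19])
print('pose',o,'housing',o+R(a)@[-20,-49],'far',o+R(a)@[-33,70])
print('home lug',np.array([-2,-1])+R(2.425)@[39,-32])
```

```text
[-14.17228418  49.96889666  44.4       ] [-27.21037574 -75.84760393  41.9       ]
yaw 2.423670438555496 126.49025121445568 124.85191228010886
pose [-5.93320544 -0.60250798] housing [41.36351465 23.14660292] far [-27.12593914 -75.03279777]
home lug [-10.38966242  48.74548788]
```

```bash
python3 - <<'E'
from h import *
p,d=ctrl.snapshot('top')
def cloud(n,d):
    c=C[n];v,u=np.mgrid[:384,:512];P=np.stack([(u-c['cx'])/c['fx']*d,(v-c['cy'])/c['fy']*d,d],-1)
    W=(P-np.array(c['t']))@np.array(c['R']);q=W-np.r_[F[:2],0];cc,ss=np.cos(F[2]),np.sin(F[2])
    return np.stack([cc*q[...,0]+ss*q[...,1],-ss*q[...,0]+cc*q[...,1],q[...,2]],-1)*1e3
X=cloud('top',d)
for v in range(162,200,2): print(v,X[v,220].round(0),X[v,240].round(0))
p,d=ctrl.snapshot('side');X=cloud('side',d)
for u,v in [(223,205),(228,208),(220,215),(225,220),(232,230),(232,240),(232,246),(226,235),(222,235)]: print(u,v,X[v,u].round(0))
# guide front edge / deck edges check by cloud
m=(X[...,2]>140)&(X[...,2]<156)&(X[...,0]>-40)&(X[...,0]<130)&(abs(X[...,1]-27)<60);g=X[m];print('guide',np.percentile(g,[1,50,99],axis=0).round(1))
E
python3 -m handwheel '[[0,0,0,0,85]]'
```

```text
162 [ 13.  18. 147.] [ 30. -31.  61.]
164 [  7.  17. 152.] [ 26. -31.  56.]
166 [  3.  17. 149.] [ 20. -31.  59.]
168 [ -3.  17. 154.] [-24. -38. 282.]
170 [-29.   8. 276.] [-32. -38. 299.]
172 [-36.   7. 293.] [-37. -38. 304.]
174 [-42.   6. 302.] [-42. -39. 307.]
176 [-47.   6. 305.] [-46. -39. 308.]
178 [-52.   5. 311.] [-52. -39. 316.]
180 [-57.   5. 311.] [-57. -39. 320.]
182 [-61.   5. 309.] [-62. -39. 323.]
184 [-66.   4. 315.] [-67. -40. 328.]
186 [-70.   4. 313.] [-72. -40. 330.]
188 [-75.   4. 315.] [-77. -40. 337.]
190 [-79.   4. 310.] [-82. -40. 339.]
192 [-83.   4. 312.] [-86. -41. 342.]
194 [-88.   4. 310.] [-91. -41. 346.]
196 [-92.   4. 304.] [-96. -41. 350.]
198 [-96.   4. 304.] [-101.  -41.  356.]
223 205 [  56. -136.   16.]
228 208 [-13.  -2. 131.]
220 215 [  50. -101.   13.]
225 220 [-11.  14. 111.]
232 230 [-26.  14.  88.]
232 240 [-25.  12.  57.]
232 246 [-25.  14.  42.]
226 235 [ -2. -11.  44.]
222 235 [ 4. -3. 49.]
guide [[ -3.   -5.  140.8]
 [ 62.1  39.2 151.3]
 [122.7  64.  155.8]]
t: 5.92
tcp_pos: [0.4906, 0.1184, 0.0349]
tcp_rot: [0.035, 1.577, -0.036]
wrist_force: [-12.8, -1.0, 4.9]
gripper_width: 0.0852
```

```bash
python3 -m handwheel '[[0,0,1,0,85],[0,0,0,0,85]]';python3 -m handwheel '[[0,2,0,0,85],[0,0,0,0,85]]' ; python3 -m handwheel '[[0,-4,0,0,85],[0,0,0,0,85]]'; python3 -m handwheel '[[0,2,0,0,85],[0,0,0,0,85]]'; python3 -c "
from h import *
st(); snap('side','s6.png',(160,170,280,280),6);snap('top','t6.png',(200,120,300,200),8)"
```

```text
t: 6.18
tcp_pos: [0.4908, 0.1185, 0.0347]
tcp_rot: [0.035, 1.579, -0.036]
wrist_force: [-16.0, -0.4, 6.7]
gripper_width: 0.085
t: 6.42
tcp_pos: [0.4908, 0.1201, 0.0344]
tcp_rot: [0.035, 1.58, -0.036]
wrist_force: [-15.2, -2.0, 2.8]
gripper_width: 0.0852
t: 6.68
tcp_pos: [0.4906, 0.1168, 0.0343]
tcp_rot: [0.036, 1.58, -0.035]
wrist_force: [-13.4, 3.2, 1.5]
gripper_width: 0.0851
t: 6.92
tcp_pos: [0.4906, 0.1181, 0.0343]
tcp_rot: [0.035, 1.58, -0.036]
wrist_force: [-13.6, -3.1, 1.6]
gripper_width: 0.0853
t6.92 fix [-71.6   2.7  34.3] yaw 0.1 F [-13.6  -3.1   1.6] w 85.3 q [ 0.    0.58  1.7  -0.    0.86  0.05]
```

View pics/s6.png

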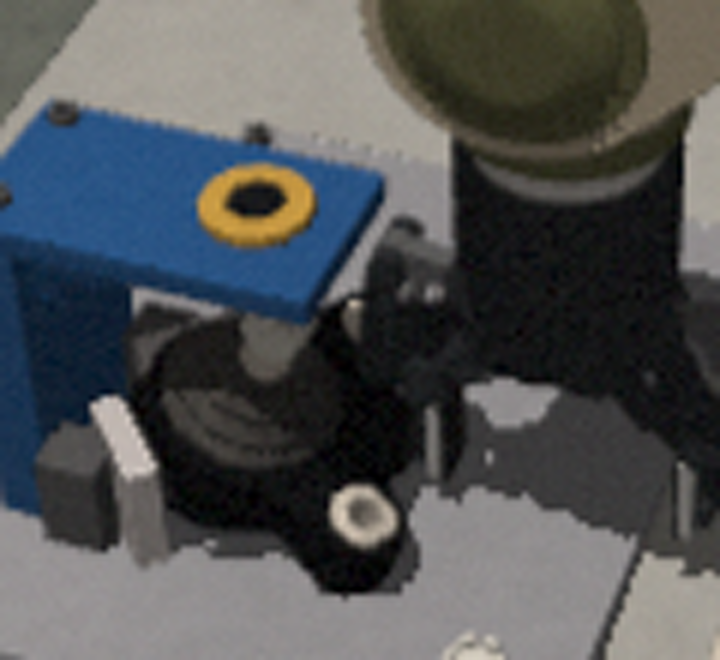

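View pics/t6.png

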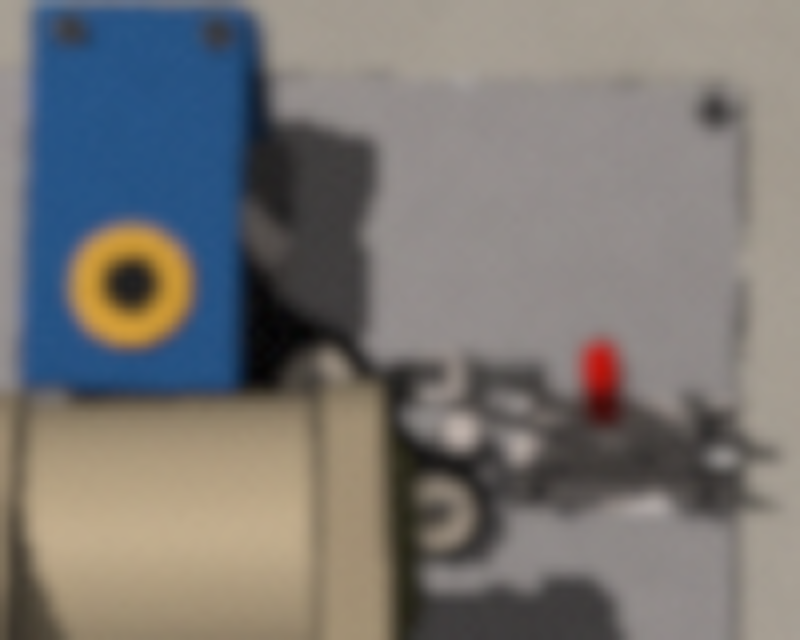

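Run:
```python
from h import *
s,R=st();print(s['moment'],s['wrist_force'],s['tcp_pos'])
p,d=ctrl.snapshot('side')
c=C['side'];v,u=np.mgrid[:384,:512];P=np.stack([(u-c['cx'])/c['fx']*d,(v-c['cy'])/c['fy']*d,d],-1)
W=(P-np.array(c['t']))@np.array(c['R']);q=W-np.r_[F[:2],0];cc,ss=np.cos(F[2]),np.sin(F[2])
X=np.stack([cc*q[...,0]+ss*q[...,1],-ss*q[...,0]+cc*q[...,1],q[...,2]],-1)*1e3
m=(X[...,2]>60)&(X[...,2]<175)&(X[...,0]<0)&(X[...,0]>-60)&(abs(X[...,1]-3)<22)&(u>215)
g=X[m]
for z in range(60,175,10):
    k=g[abs(g[:,2]-z)<5]; 
    if len(k): print(z,len(k),np.sort(k[:,0])[::-1][:6].round(0), k[np.argmax(k[:,0])].round(0))
```

```text
t7.03 fix [-71.6   2.7  34.2] yaw 0.1 F [-15.1  -2.6   1.5] w 85.0 q [ 0.    0.58  1.7  -0.    0.86  0.05]
[-0.37714787  2.03456664 -0.11895806] [-15.1067144   -2.56149736   1.54389831] [0.49062566 0.11815065 0.03424112]
60 11 [-22. -24. -25. -25. -26. -27.] [-22.  11.  61.]
70 29 [-1. -4. -5. -6. -8. -8.] [-1. 14. 75.]
80 90 [-2. -2. -3. -3. -4. -4.] [-2. 15. 81.]
90 73 [-0. -1. -1. -2. -4. -4.] [-0. 15. 90.]
100 58 [-0. -0. -0. -0. -2. -2.] [-0. 14. 97.]
110 69 [-0. -0. -2. -3. -3. -3.] [ -0.  13. 110.]
120 106 [-0. -2. -3. -3. -3. -5.] [ -0.  13. 116.]
130 89 [-3. -3. -4. -5. -5. -5.] [ -3. -10. 128.]
140 7 [-2. -2. -2. -2. -3. -3.] [ -2.   9. 142.]
150 29 [-0. -0. -0. -1. -1. -1.] [ -0.   3. 150.]
160 4 [-35. -36. -36. -40.] [-35.  15. 156.]
170 3 [-36. -36. -36.] [-36.  18. 166.]
```

Run:
```python
from h import *
a=cv2.imread('pics/t6.png');b=cv2.imread('pics/s6.png')
def R(a):return np.array([[np.cos(a),-np.sin(a)],[np.sin(a),np.cos(a)]])
lug=np.array([-2,-1])+R(2.425)@[39,-32]
th=np.linspace(0,6.28,30)
def dr(X,col):
    w=T(F,np.array(X)/1e3)
    u=(proj('top',w)[0]-(200,120))*8+3.5;cv2.circle(a,tuple(u.astype(int)),2,col,-1)
    u=(proj('side',w)[0]-(160,170))*6+2.5;cv2.circle(b,tuple(u.astype(int)),2,col,-1)
for z in (29,40,42):dr((-23,-76,z),(0,0,255))
for z in (40,44.4):dr((lug[0],lug[1],z),(0,0,255))
for t in th:
    dr((-23+9*np.cos(t),-76+9*np.sin(t),42),(0,255,255))
    dr((46+34*np.cos(t),23+34*np.sin(t),40),(0,255,0)); dr((2+6.5*np.cos(t),-82+6.5*np.sin(t),46),(255,0,255))
for y in range(-8,63,5):dr((-4,y,150),(255,255,255))
for y in range(-180,121,10):dr((136,y,12),(255,255,255));dr((-100,y,12),(255,255,255))
for x in range(-100,136,10):dr((x,-180,12),(255,255,255));dr((x,120,12),(255,255,255))
cv2.imwrite('pics/t6o.png',a);cv2.imwrite('pics/s6o.png',b)
```

```text
(no output)
```

View pics/t6o.png

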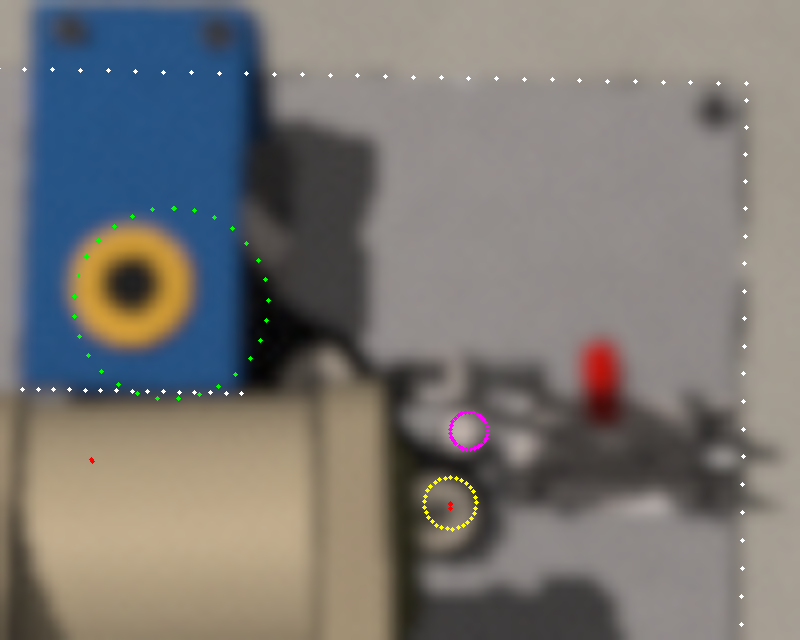

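View pics/s6o.png

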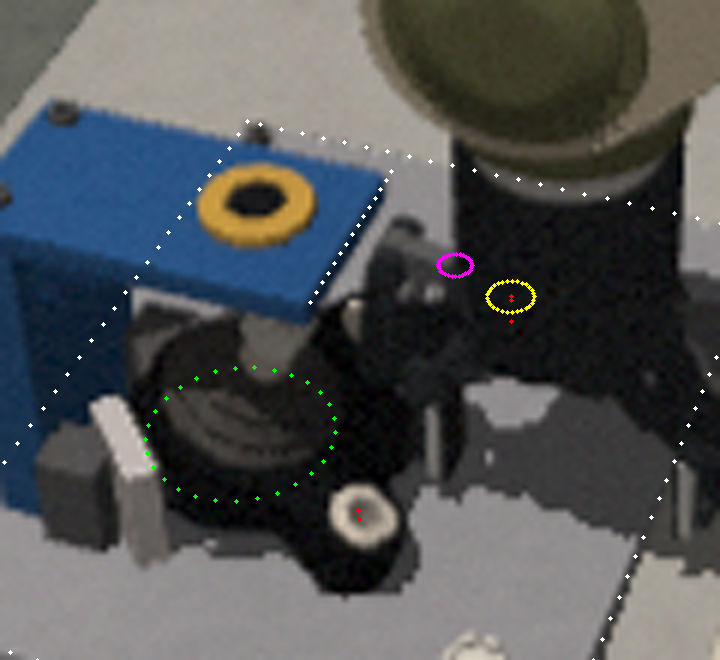

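```bash
python3 -m handwheel '[[0,0,-15,0,85],[0,0,-25,0,85],[0,0,-25,0,85],[0,-26,0,0,85],[0,-27,0,0,85],[0,-26,0,0,85],[0,0,0,0,85]]'; python3 -c "
from h import *
s,R=st();print(s['moment']); snap('side','s7.png',(150,150,290,270),5.5)
snap('top','t7.png',(180,120,280,200),8)"
```

```text
t: 7.95
tcp_pos: [0.4267, 0.0411, 0.0355]
tcp_rot: [0.038, 1.569, -0.038]
wrist_force: [-0.0, 0.5, 0.7]
gripper_width: 0.0848
t7.95 fix [-131.8  -77.2   35.5] yaw -0.1 F [-0.   0.5  0.7] w 84.8 q [-0.18  0.5   1.92 -0.    0.72 -0.13]
[0.04192553 0.01353458 0.00579245]
```

View pics/s7.png

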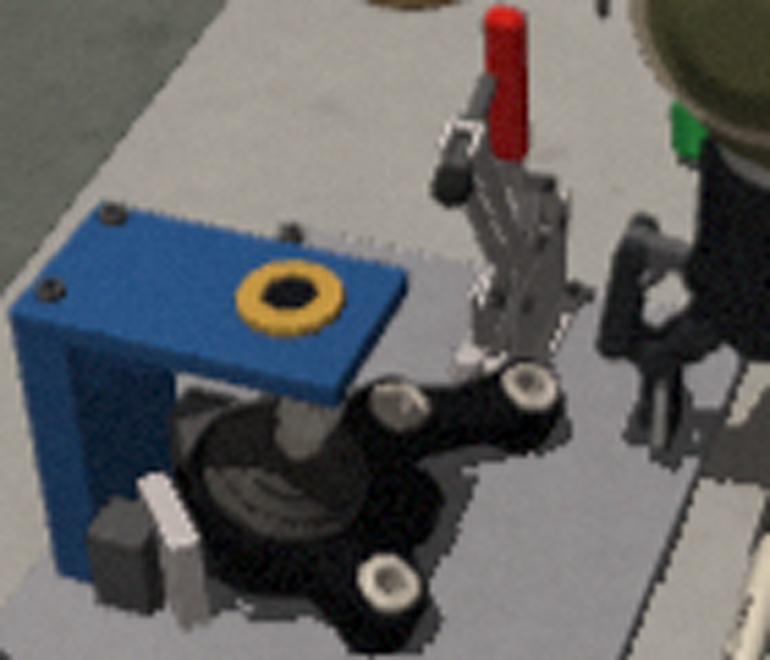

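View pics/t7.png

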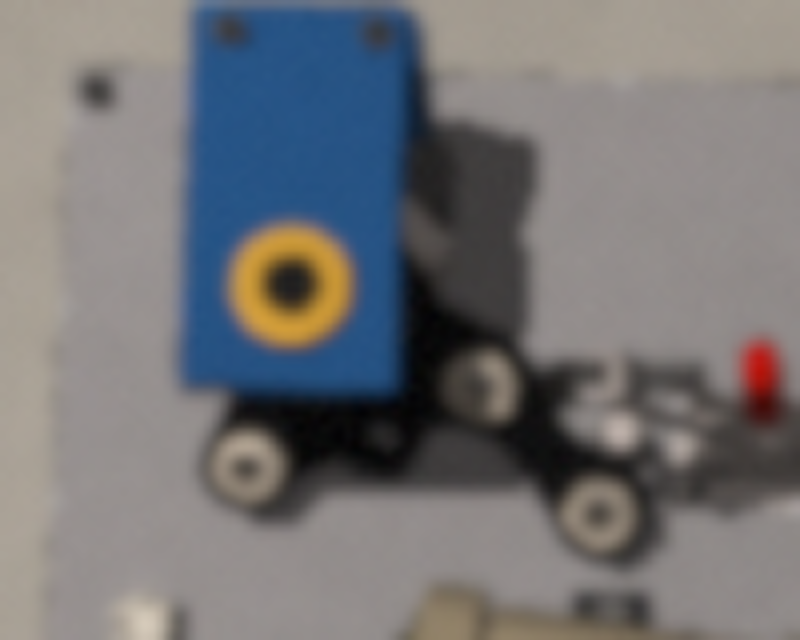

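```bash
cat >> h.py <<'E'
def jfit(obs):
    def mk(p):
        L={'far':(-33,70,29.9),'lug':(39,-32,32.4)}
        return {k:T(F,T((p[0]/1e3,p[1]/1e3,p[2]),np.array(v)/1e3)+[0,0,.012])[0] for k,v in L.items()}
    f=lambda p:np.concatenate([proj(n,mk(p)[k])[0]-uv for n,k,uv in obs])
    r=least_squares(f,[-5,0,2.4]);p=r.x;J=lambda X:(T((p[0]/1e3,p[1]/1e3,p[2]),np.array(X)/1e3)*1e3)[0][:2].round(1)
    print('pose',p.round(3),'housing',J((-20,-49,0)),'(46,23) far',J((-33,70,0)),'(-23,-76)');print(f(p).reshape(-1,2).round(2).tolist())
E
python3 - <<'E'
from h import *
t=lambda u,v:(179.56+u/8,119.56+v/8);s=lambda u,v:(149.6+u/5.5,149.6+v/5.5)
o=[('top','far',t(600,513)),('side','far',s(529,387)),('top','lug',t(247,467)),('side','lug',s(389,582))]
jfit(o);jfit(o[::2]);jfit(o[1::2])
E
```

```text
pose [-4.951  0.813  2.421] housing [42.4 24.4] (46,23) far [-26.4 -73.5] (-23,-76)
[[0.4, 0.0], [0.02, 0.08], [-0.14, 0.0], [-0.08, 0.17]]
pose [-4.924  1.139  2.419] housing [42.5 24.7] (46,23) far [-26.5 -73.2] (-23,-76)
[[0.26, 0.03], [-0.26, -0.04]]
pose [-4.885  0.429  2.422] housing [42.5 24.1] (46,23) far [-26.2 -74. ] (-23,-76)
[[0.02, -0.05], [-0.01, 0.04]]
```

```bash
python3 -m handwheel '[[0,0,6,0,85],[0,0,6,0,85],[0,0,5,0,85],[0,0,4,0,85],[0,0,0,0,85]]'; python3 -m handwheel '[[0,0,2,0,85],[0,0,2,0,85],[0,0,0,0,85]]';python3 -m handwheel '[[0,0,2,0,85],[0,0,2,0,85],[0,0,0,0,85]]';python3 -c "
from h import *
s,R=st()"
```

```text
t: 8.68
tcp_pos: [0.4472, 0.0414, 0.0353]
tcp_rot: [0.036, 1.57, -0.036]
wrist_force: [0.5, 0.6, -0.5]
gripper_width: 0.0849
t: 9.05
tcp_pos: [0.451, 0.0411, 0.0353]
tcp_rot: [0.036, 1.57, -0.036]
wrist_force: [-0.9, 0.0, -0.3]
gripper_width: 0.0852
t: 9.43
tcp_pos: [0.4551, 0.041, 0.0353]
tcp_rot: [0.036, 1.57, -0.036]
wrist_force: [-0.8, -0.2, -0.4]
gripper_width: 0.0852
t9.43 fix [-103.5  -76.    35.3] yaw 0.1 F [-0.8 -0.2 -0.4] w 85.2 q [-0.17  0.53  1.84 -0.    0.77 -0.12]
```

```bash
python3 -m handwheel '[[0,0,2,0,85],[0,0,2,0,85],[0,0,0,0,85]]'; python3 -m handwheel '[[0,0,1,0,85],[0,0,1,0,85],[0,0,0,0,85]]';python3 -c "
from h import *
s,R=st(); snap('side','s8.png',(150,150,290,270),5.5)"
```

```text
t: 9.8
tcp_pos: [0.4591, 0.0408, 0.0353]
tcp_rot: [0.036, 1.57, -0.036]
wrist_force: [-0.6, 0.6, 0.1]
gripper_width: 0.0851
t: 10.18
tcp_pos: [0.461, 0.0407, 0.0353]
tcp_rot: [0.036, 1.57, -0.036]
wrist_force: [-0.8, -0.4, 0.5]
gripper_width: 0.0852
t10.18 fix [-97.6 -76.   35.3] yaw 0.1 F [-0.8 -0.4  0.5] w 85.2 q [-0.17  0.53  1.83 -0.    0.78 -0.12]
```

View pics/s8.png

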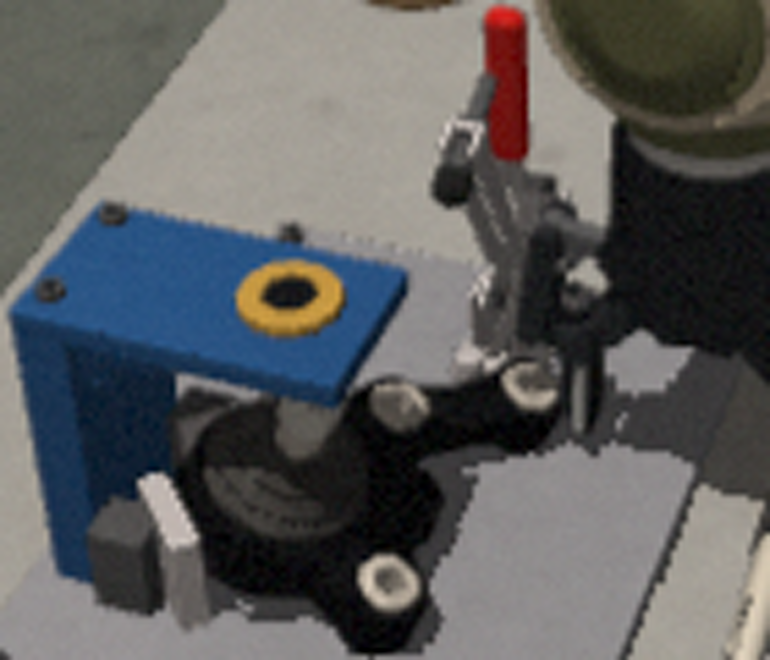

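```bash
python3 -m handwheel '[[0,0,1,0,85],[0,0,1,0,85],[0,0,0,0,85]]'; python3 -m handwheel '[[0,0,1,0,85],[0,0,1,0,85],[0,0,0,0,85]]';python3 -m handwheel '[[0,0,1,0,85],[0,0,0,0,85]]'
```

```text
t: 10.6
tcp_pos: [0.4626, 0.0406, 0.0352]
tcp_rot: [0.036, 1.571, -0.036]
wrist_force: [-2.4, -0.7, 1.0]
gripper_width: 0.0849
t: 10.98
tcp_pos: [0.4634, 0.0406, 0.0351]
tcp_rot: [0.036, 1.574, -0.036]
wrist_force: [-7.7, -2.4, 3.6]
gripper_width: 0.0854
t: 11.22
tcp_pos: [0.4637, 0.0405, 0.035]
tcp_rot: [0.036, 1.576, -0.036]
wrist_force: [-10.8, -3.6, 5.1]
gripper_width: 0.0846
```

```bash
python3 -m handwheel '[[0,0,-10,0,85],[0,0,-25,0,85],[0,0,-15,0,85],[0,0,0,0,85]]';python3 -c "
from h import *
s,R=st(); snap('side','s9.png',(150,150,290,270),5.5)
snap('top','t9.png',(180,120,280,200),8)
def raw(n): 
    ps=[ctrl.snapshot(n) for _ in range(3)]; cv2.imwrite(f'pics/raw_{n}.png',np.mean([p[0] for p in ps],0)); np.save(f'd_{n}.npy',np.median([p[1] for p in ps],0))
raw('side');raw('top')"
```

```text
t: 11.72
tcp_pos: [0.4155, 0.0429, 0.0355]
tcp_rot: [0.036, 1.57, -0.036]
wrist_force: [1.4, -0.1, 0.5]
gripper_width: 0.0851
t11.72 fix [-143.1  -75.9   35.5] yaw 0.1 F [ 1.4 -0.1  0.5] w 85.1 q [-0.18  0.49  1.95  0.    0.71 -0.14][ WARN:0@8.544] global loadsave.cpp:1063 imwrite_ Unsupported depth image for selected encoder is fallbacked to CV_8U.
```

View pics/s9.png

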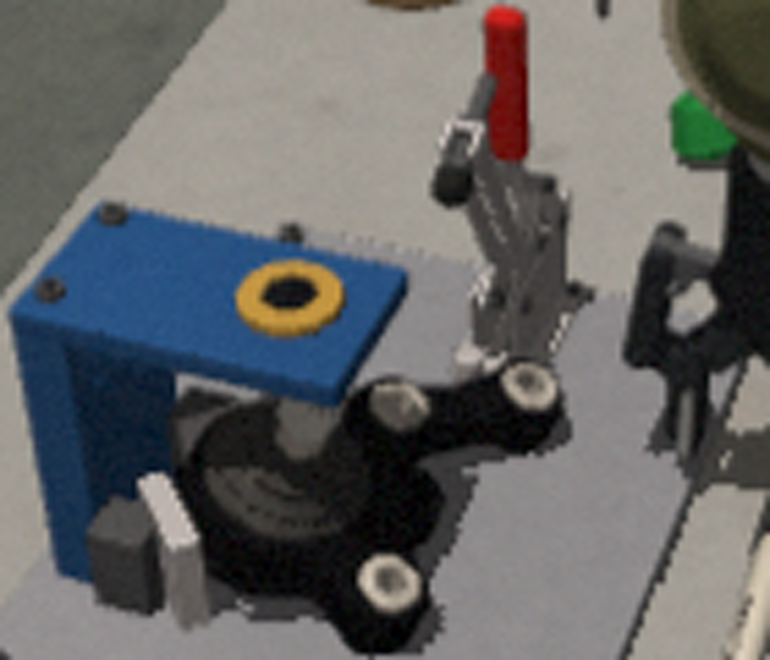

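View pics/t9.png

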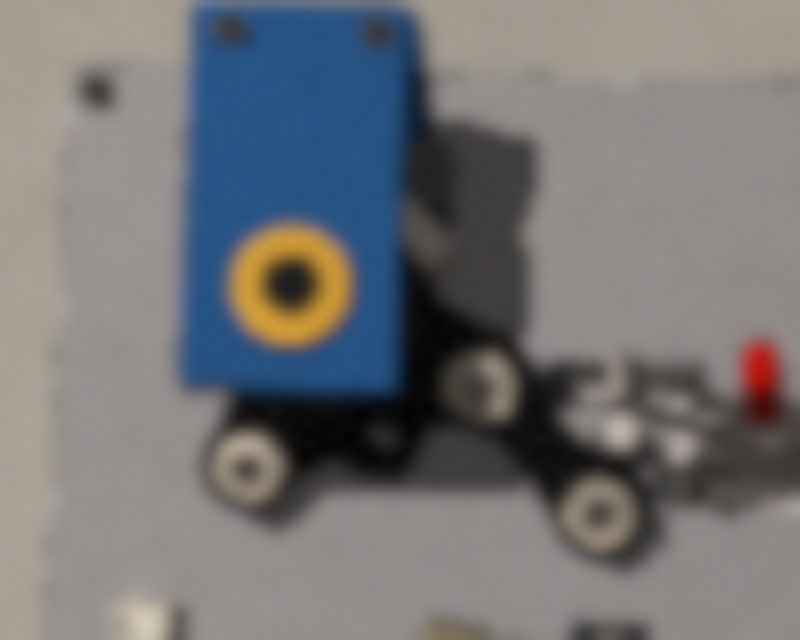

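Run:
```python
from h import *
t=lambda u,v:(179.56+u/8,119.56+v/8);s=lambda u,v:(149.6+u/5.5,149.6+v/5.5)
for z in(.150,.154):print('ring',fix(onz('top',t(291,285),z)),fix(onz('side',s(290,294),z)))
print('dowel?',fix(onz('top',t(622,431),.046)),fix(onz('top',t(684,446),.046)))
# precise fixture via masks: deck gray hue vs table; draw projected deck outline on raw
for n,f,box in(('top',6,(178,115,308,215)),('side',4,(150,170,300,310))):
    im=cv2.imread(f'pics/raw_{n}.png');a=cv2.resize(im[box[1]:box[3],box[0]:box[2]],None,fx=f,fy=f,interpolation=cv2.INTER_CUBIC)
    def dr(X,c=(0,0,255)):
        u=(proj(n,T(F,np.array(X)/1e3))[0]-box[:2])*f+(f-1)/2;cv2.circle(a,tuple(u.round().astype(int)),1,c,-1)
    for y in range(-180,121,6):dr((136,y,12));dr((-100,y,12))
    for x in range(-100,137,6):dr((x,-180,12));dr((x,120,12))
    for y in range(-8,63,4):dr((-4,y,150),(0,255,255));dr((124,y,150),(0,255,255))
    for x in range(-4,125,4):dr((x,-8,150),(0,255,255));dr((x,62,150),(0,255,255))
    cv2.imwrite(f'pics/fo_{n}.png',a)
```

```text
ring [ 30.48185922  28.42575835 150.        ] [ 32.8701825   20.95482271 150.        ]
ring [ 29.69077199  28.1063867  154.        ] [ 30.63220337  25.35225103 154.        ]
dowel? [  1.89306112 -79.51539996  46.        ] [  -2.93690056 -101.10215609   46.        ]
```

View pics/fo_top.png

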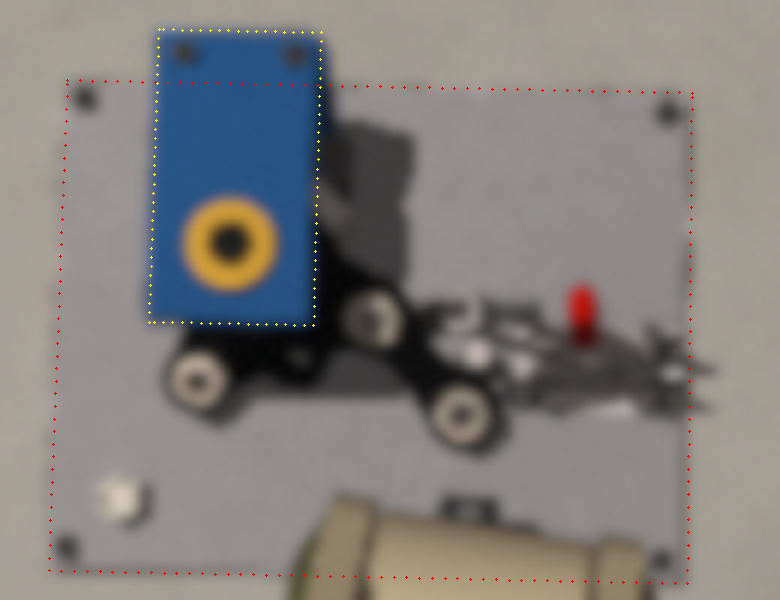

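View pics/fo_side.png

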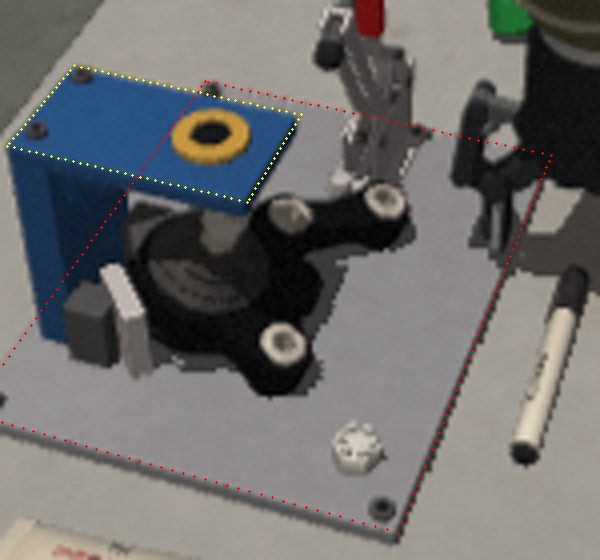

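Run:
```python
from h import *
for n,box,f in(('top',(225,150,285,195),13),('side',(195,175,265,235),11)):
    im=cv2.imread(f'pics/raw_{n}.png');a=cv2.resize(im[box[1]:box[3],box[0]:box[2]],None,fx=f,fy=f,interpolation=cv2.INTER_CUBIC)
    a=np.clip(a.astype(float)*1.5,0,255).astype(np.uint8)
    def dr(X,c):
        u=(proj(n,T(F,np.array(X)/1e3))[0]-box[:2])*f+(f-1)/2;cv2.circle(a,tuple(u.round().astype(int)),1,c,-1)
    for t in np.linspace(0,6.28,60):
        for z in (12,46): dr((2+6.5*np.cos(t),-82+6.5*np.sin(t),z),(255,0,255))
        for z in(17,40): dr((-23+19*np.cos(t),-76+19*np.sin(t),z),(0,255,0))
    cv2.imwrite(f'pics/z_{n}.png',a)
```

```text
(no output)
```

View pics/z_top.png

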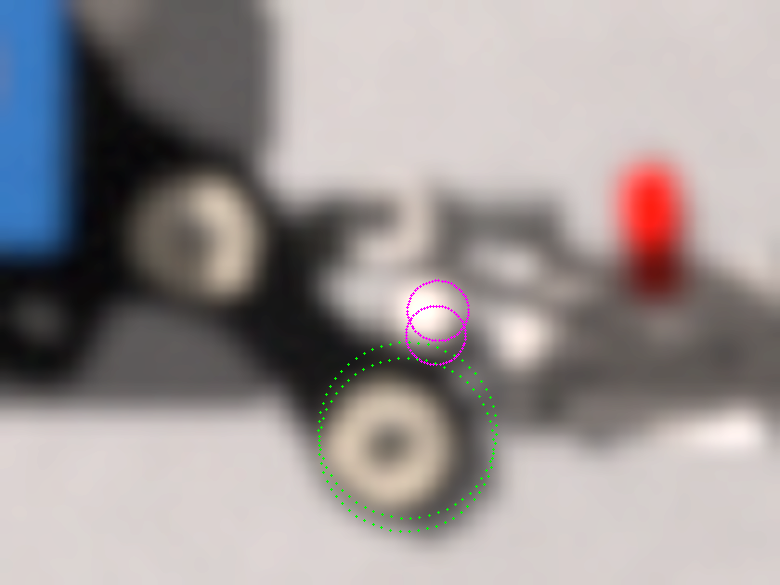

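View pics/z_side.png

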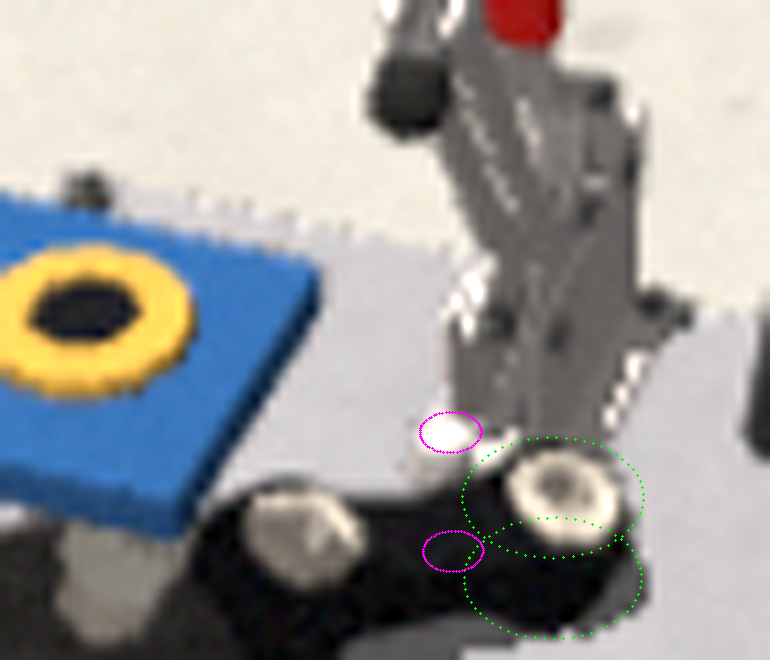

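```bash
python3 -m handwheel '[[0,30,10,0,85],[0,30,0,0,85],[0,24,20,0,85],[0,0,25,0,85],[0,0,10,0,85],[0,0,4,0,85],[0,0,0,0,85]]'; python3 -m handwheel '[[0,0,2,0,85],[0,0,1,0,85],[0,0,0,0,85]]'; python3 -c "
from h import *
st()"
```

```text
t: 13.0
tcp_pos: [0.4882, 0.1233, 0.0352]
tcp_rot: [0.036, 1.571, -0.036]
wrist_force: [-0.6, 0.1, 0.2]
gripper_width: 0.0852
t: 13.38
tcp_pos: [0.4902, 0.1234, 0.0351]
tcp_rot: [0.036, 1.574, -0.036]
wrist_force: [-5.2, 0.1, 2.3]
gripper_width: 0.0848
t13.38 fix [-72.3   8.   35.1] yaw 0.1 F [-5.2  0.1  2.3] w 84.8 q [ 0.01  0.58  1.7  -0.    0.86  0.06]
```

```bash
python3 -m handwheel '[[0,0,2,0,85],[0,0,1,0,85],[0,0,0,0,85]]';  python3 -m handwheel '[[0,-3,0,0,85],[0,3,0,0,85],[0,0,0,0,85]]'; python3 -m handwheel '[[0,0,-15,0,85],[0,0,-25,0,85],[0,0,-25,0,85],[0,0,0,0,85]]'; python3 -c "
from h import *
st(); snap('side','s10.png',(150,150,290,270),5.5)
a=cv2.imread('pics/raw_side.png')
p=np.mean([ctrl.snapshot('side')[0] for _ in range(3)],0).astype(np.uint8)
for nm,(x0,y0,x1,y1) in {'lug':(212,246,230,265),'far':(238,212,256,232),'ring':(190,195,216,214)}.items():
    A=cv2.cvtColor(a,6)[y0:y1,x0:x1].astype(np.float32);B=cv2.cvtColor(p,6)[y0:y1,x0:x1].astype(np.float32)
    print(nm,cv2.phaseCorrelate(A,B,cv2.createHanningWindow((x1-x0,y1-y0),cv2.CV_32F)))
"
```

```text
t: 13.75
tcp_pos: [0.4909, 0.1235, 0.0347]
tcp_rot: [0.035, 1.579, -0.036]
wrist_force: [-13.9, 0.6, 5.1]
gripper_width: 0.085
t: 14.12
tcp_pos: [0.4908, 0.1233, 0.0343]
tcp_rot: [0.035, 1.58, -0.036]
wrist_force: [-13.0, -2.1, 1.1]
gripper_width: 0.0851
t: 14.62
tcp_pos: [0.4287, 0.1264, 0.0355]
tcp_rot: [0.035, 1.571, -0.036]
wrist_force: [0.2, -0.4, 1.1]
gripper_width: 0.0848
t14.62 fix [-133.9    8.    35.5] yaw 0.1 F [ 0.2 -0.4  1.1] w 84.8 q [ 0.02  0.52  1.87 -0.    0.76  0.07]
lug ((-0.1068521523861179, -0.24225423374796584), 0.905432042810652)
far ((-0.4410782162203617, -0.18513185090968776), 0.9360137025515238)
ring ((0.4807748315733047, 0.00013661766169725809), 0.9846179635436446)
```

View pics/s10.png

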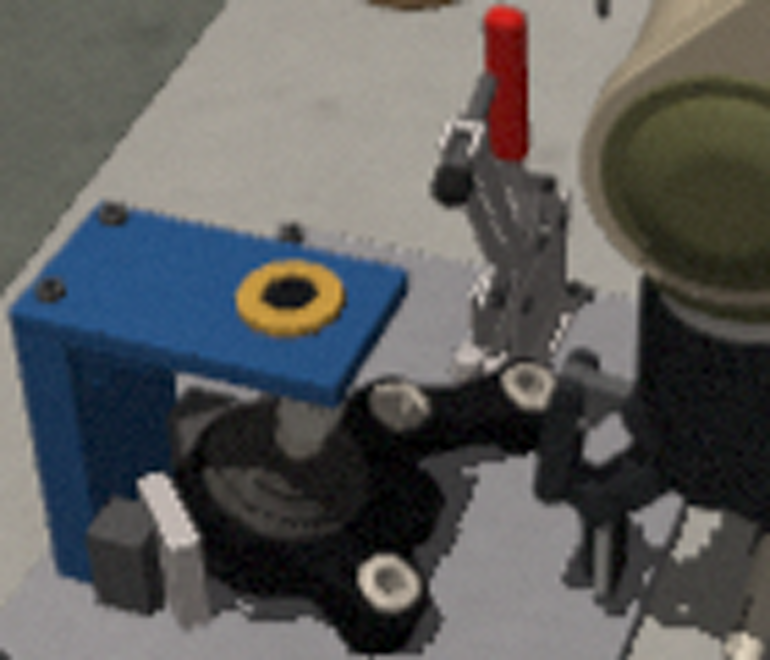

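```bash
python3 -m handwheel '[[-40,0,0,0,60],[-45,0,0,0,30],[-45,0,0,0,0],[-40,-20,20,0,0],[-20,-25,38,0,0],[0,-28,38,0,0],[0,-20,38,0,0],[0,0,0,0,0]]'; python3 -c "
from h import *
plan((0,-85,199),2)"
```

```text
t: 15.82
tcp_pos: [0.5615, 0.0254, 0.2246]
tcp_rot: [0.037, 1.57, -0.038]
wrist_force: [-0.5, -0.7, -0.6]
gripper_width: 0.0002
t15.82 fix [  3.6 -86.6 224.6] yaw -0.1 F [-0.5 -0.7 -0.6] w 0.2 q [-0.17  0.42  1.31 -0.    1.4  -0.12]
[13,1,-2,-0.0,g]
[13,1,-2,-0.0,g]
```

```bash
python3 -m handwheel '[[13,0,-2,0,0],[12,0,-2,0,0],[0,0,0,0,0]]'; python3 -c "
from h import *
st(); snap('side','s11.png',(150,90,310,230),5)"
```

```text
t: 16.2
tcp_pos: [0.5543, 0.028, 0.1992]
tcp_rot: [0.036, 1.573, -0.035]
wrist_force: [-0.6, 0.3, 0.3]
gripper_width: 0.0
t16.20 fix [ -3.8 -84.3 199.2] yaw 0.1 F [-0.6  0.3  0.3] w 0.0 q [-0.16  0.43  1.37 -0.    1.34 -0.12]
```

View pics/s11.png

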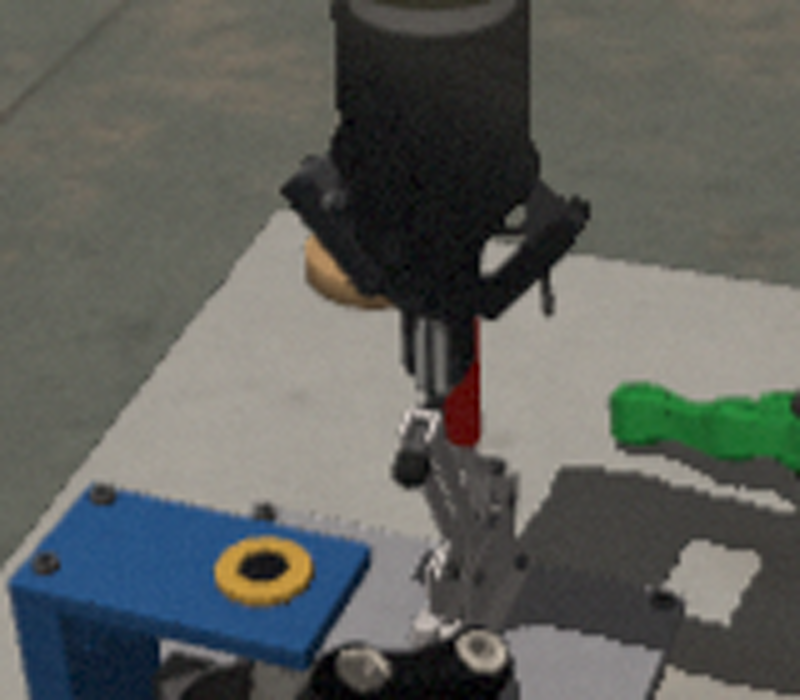

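```bash
python3 -m handwheel '[[0,-10,2,0,0],[0,-10,0,0,0],[0,-8,0,0,0],[0,-8,0,0,0],[0,-8,0,0,0],[0,-8,0,0,0],[0,0,0,0,0]]'; python3 -c "
from h import *
st(); snap('side','s12.png',(150,90,310,230),5)"
```

```text
t: 17.12
tcp_pos: [0.5549, -0.0255, 0.2]
tcp_rot: [0.036, 1.571, -0.037]
wrist_force: [0.2, 0.5, 0.3]
gripper_width: -0.0
t17.12 fix [  -0.7 -137.7  200. ] yaw 0.0 F [0.2 0.5 0.3] w -0.0 q [-0.26  0.43  1.37 -0.    1.34 -0.21]
```

View pics/s12.png

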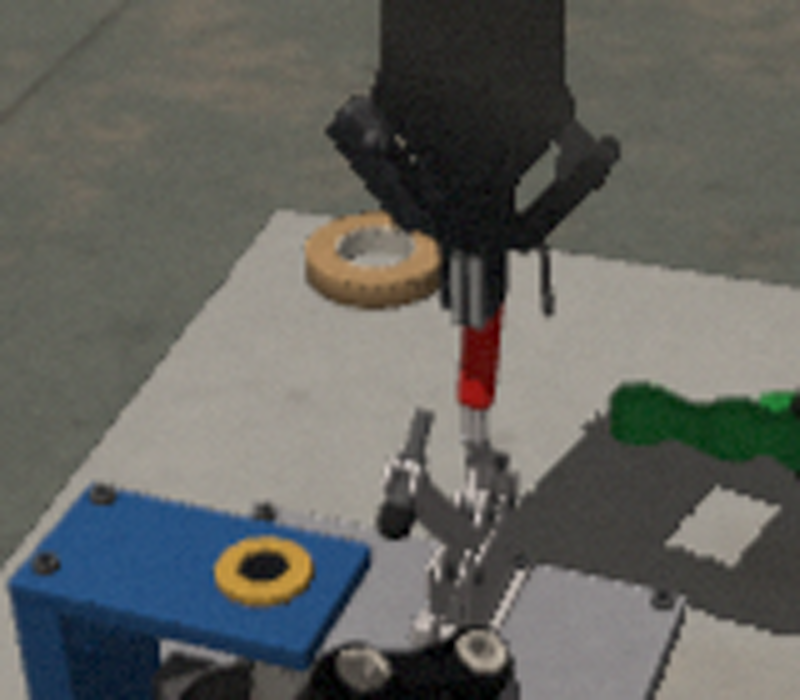

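```bash
python3 -m handwheel '[[0,-8,0,0,0],[0,-8,0,0,0],[0,-8,0,0,0],[0,-8,0,0,0],[0,-8,0,0,0],[0,-8,0,0,0],[0,0,0,0,0]]'; python3 -c "
from h import *
st(); snap('side','s13.png',(150,90,310,230),5)"
```

```text
t: 18.05
tcp_pos: [0.5528, -0.0732, 0.2003]
tcp_rot: [0.036, 1.57, -0.037]
wrist_force: [0.0, -0.4, 0.2]
gripper_width: 0.0001
t18.05 fix [  -0.5 -185.6  200.3] yaw 0.0 F [ 0.  -0.4  0.2] w 0.1 q [-0.34  0.44  1.37 -0.    1.34 -0.3 ]
```

View pics/s13.png

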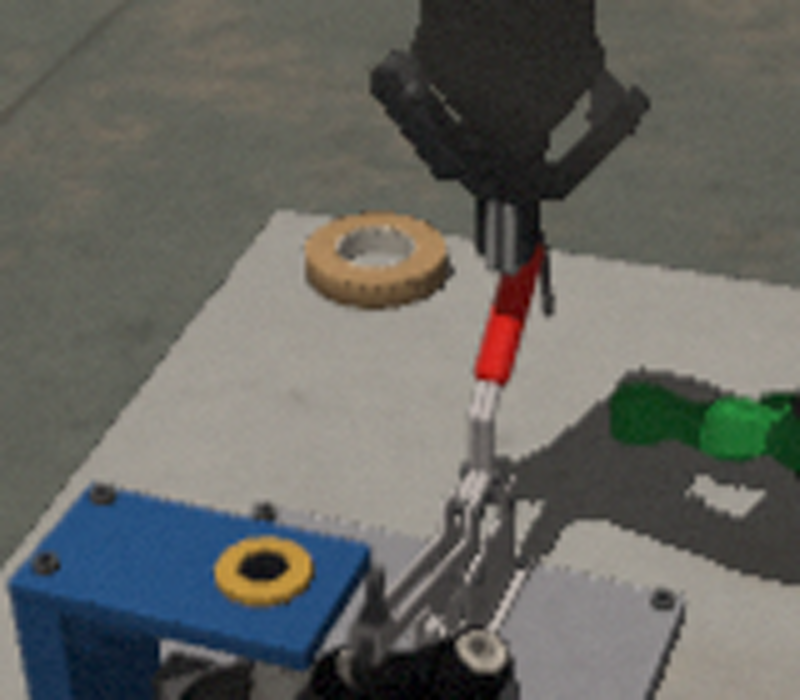

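```bash
python3 -m handwheel '[[0,-8,0,0,0],[0,-8,0,0,0],[0,-8,0,0,0],[0,-4,0,0,0],[0,0,0,0,0]]'; python3 -c "
from h import *
st(); snap('side','s14.png',(150,90,310,230),5)"
```

```text
t: 18.73
tcp_pos: [0.5516, -0.1008, 0.2003]
tcp_rot: [0.036, 1.57, -0.036]
wrist_force: [1.0, 0.4, 0.4]
gripper_width: 0.0
t18.73 fix [  -0.5 -213.2  200.3] yaw 0.1 F [1.  0.4 0.4] w 0.0 q [-0.39  0.44  1.36  0.    1.34 -0.35]
```

View pics/s14.png

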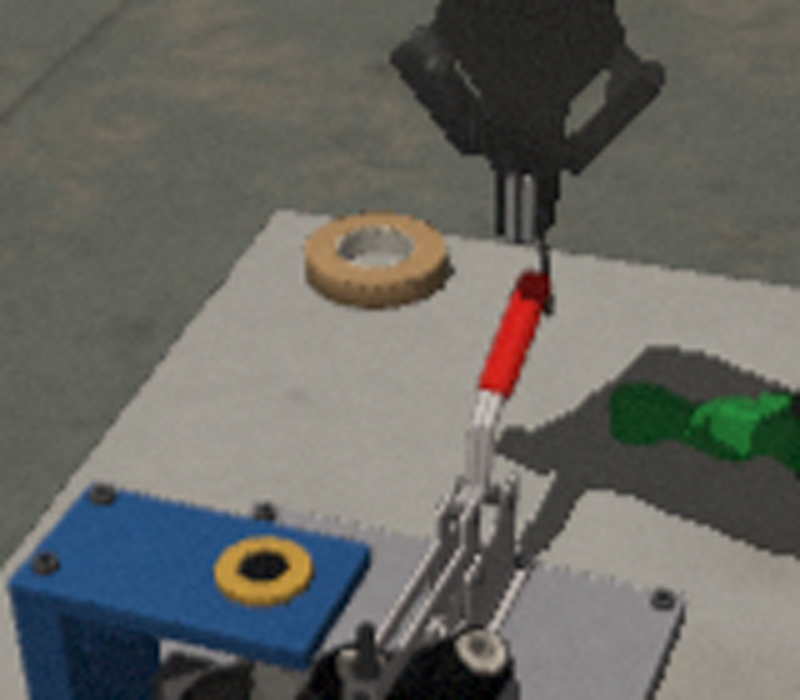

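```bash
python3 -m handwheel '[[0,-7,0,0,0],[10,-6,0,0,0],[10,0,0,0,0],[8,0,0,0,0],[6,0,0,0,0],[6,0,0,0,0],[4,0,0,0,0],[0,0,0,0,0]]'; python3 -m handwheel '[[4,0,0,0,0],[4,0,0,0,0],[4,0,0,0,0],[0,0,0,0,0]]';python3 -c "
from h import *
st(); snap('side','s15.png',(150,110,310,250),5)"
```

```text
t: 19.77
tcp_pos: [0.5516, -0.1141, 0.1568]
tcp_rot: [0.034, 1.568, -0.037]
wrist_force: [0.9, -2.8, 4.2]
gripper_width: -0.0
t: 20.27
tcp_pos: [0.5506, -0.1131, 0.1436]
tcp_rot: [0.036, 1.572, -0.035]
wrist_force: [0.4, 0.4, -0.2]
gripper_width: -0.0003
t20.27 fix [  -0.9 -225.5  143.6] yaw 0.1 F [ 0.4  0.4 -0.2] w -0.3 q [-0.41  0.5   1.43  0.    1.21 -0.37]
```

View pics/s15.png

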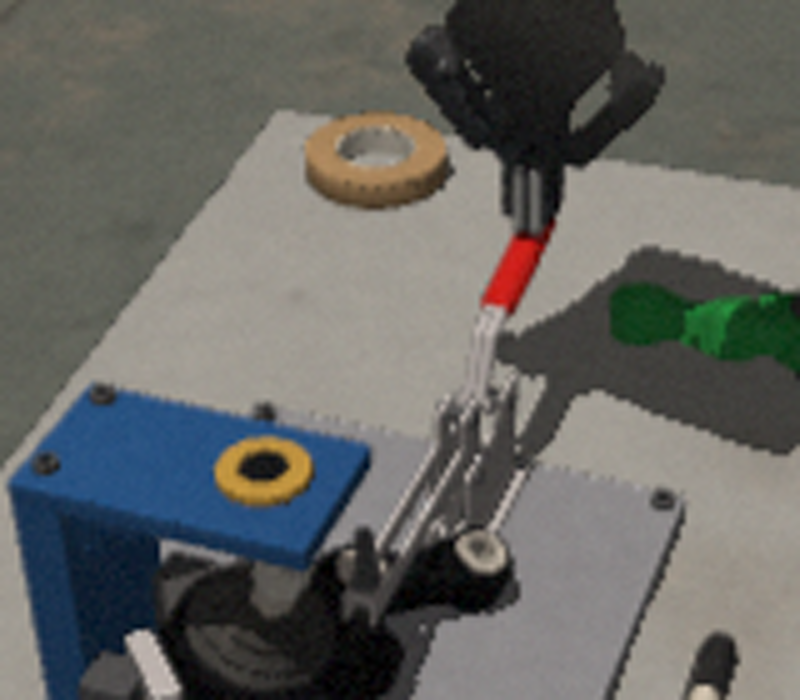

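```bash
python3 -m handwheel '[[4,0,0,0,0],[4,0,0,0,0],[0,0,0,0,0]]'; python3 -m handwheel '[[4,0,0,0,0],[4,0,0,0,0],[0,0,0,0,0]]'; python3 -m handwheel '[[3,0,0,0,0],[2,0,0,0,0],[0,0,0,0,0]]';python3 -c "
from h import *
st(); snap('side','s16.png',(150,110,310,250),5)"
```

```text
t: 20.7
tcp_pos: [0.5508, -0.1134, 0.1358]
tcp_rot: [0.036, 1.571, -0.035]
wrist_force: [-0.0, 0.2, 0.5]
gripper_width: 0.0
t: 21.08
tcp_pos: [0.5508, -0.1135, 0.1279]
tcp_rot: [0.036, 1.571, -0.036]
wrist_force: [-1.4, 0.3, 0.2]
gripper_width: 0.0001
t: 21.45
tcp_pos: [0.5509, -0.1135, 0.1232]
tcp_rot: [0.036, 1.571, -0.036]
wrist_force: [0.4, -0.7, -0.4]
gripper_width: 0.0
t21.45 fix [  -0.5 -225.9  123.2] yaw 0.1 F [ 0.4 -0.7 -0.4] w 0.0 q [-0.41  0.53  1.46 -0.    1.16 -0.37]
```

View pics/s16.png

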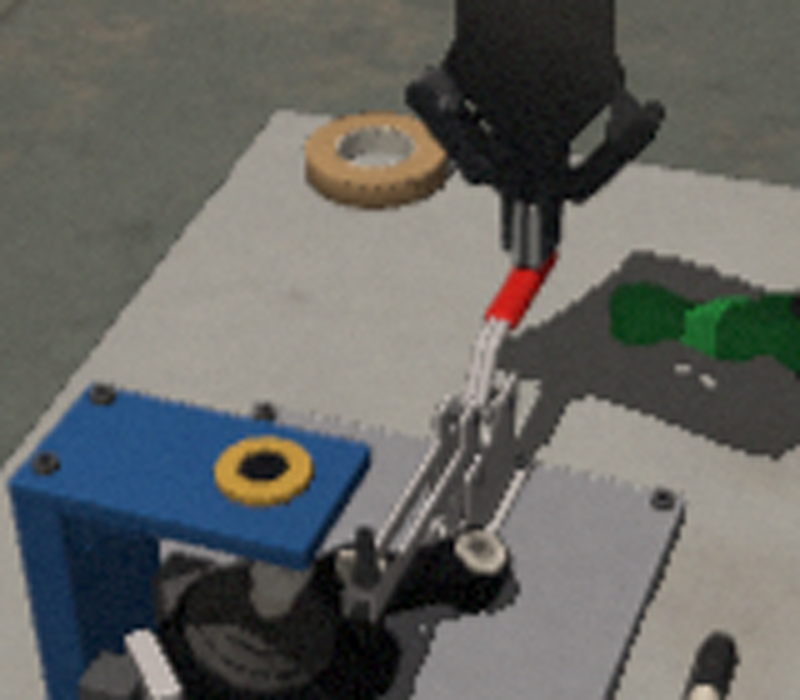

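```bash
python3 -m handwheel '[[2,0,0,0,0],[0,0,0,0,0]]'; python3 -m handwheel '[[2,0,0,0,0],[0,0,0,0,0]]'; python3 -m handwheel '[[2,0,0,0,0],[0,0,0,0,0]]'; python3 -m handwheel '[[-30,0,0,0,0],[-40,20,0,0,0],[-40,0,-40,0,0],[-30,0,-50,0,0],[0,0,-50,0,0],[0,0,0,0,0]]'; python3 -c "
from h import *
st(); snap('side','s17.png',(150,110,310,250),5); snap('top','t17.png',(180,110,320,210),5.7)"
```

```text
t: 21.75
tcp_pos: [0.5511, -0.1136, 0.1215]
tcp_rot: [0.036, 1.57, -0.036]
wrist_force: [0.8, 0.1, 1.6]
gripper_width: 0.0001
t: 22.0
tcp_pos: [0.5512, -0.1138, 0.1205]
tcp_rot: [0.035, 1.569, -0.037]
wrist_force: [-4.1, -0.2, 11.0]
gripper_width: 0.0001
t: 22.25
tcp_pos: [0.5512, -0.114, 0.1196]
tcp_rot: [0.034, 1.568, -0.037]
wrist_force: [-7.0, -1.0, 19.8]
gripper_width: 0.0002
t: 23.0
tcp_pos: [0.4096, -0.0865, 0.2577]
tcp_rot: [0.037, 1.571, -0.037]
wrist_force: [1.0, 0.5, 0.0]
gripper_width: -0.0
t23.00 fix [-143.  -205.5  257.7] yaw 0.0 F [1.  0.5 0. ] w -0.0 q [-0.49  0.14  1.62 -0.    1.38 -0.45]
```

View pics/s17.png

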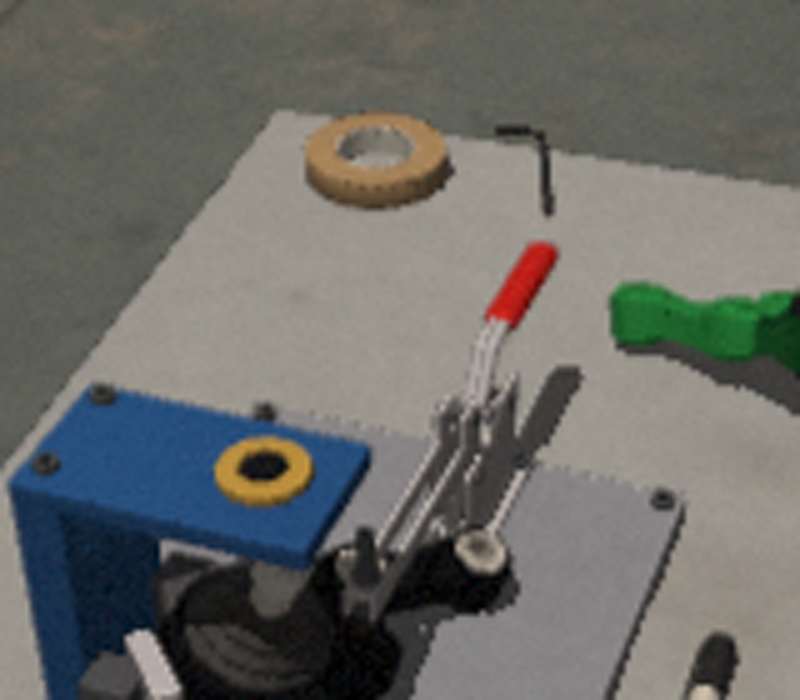

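View pics/t17.png

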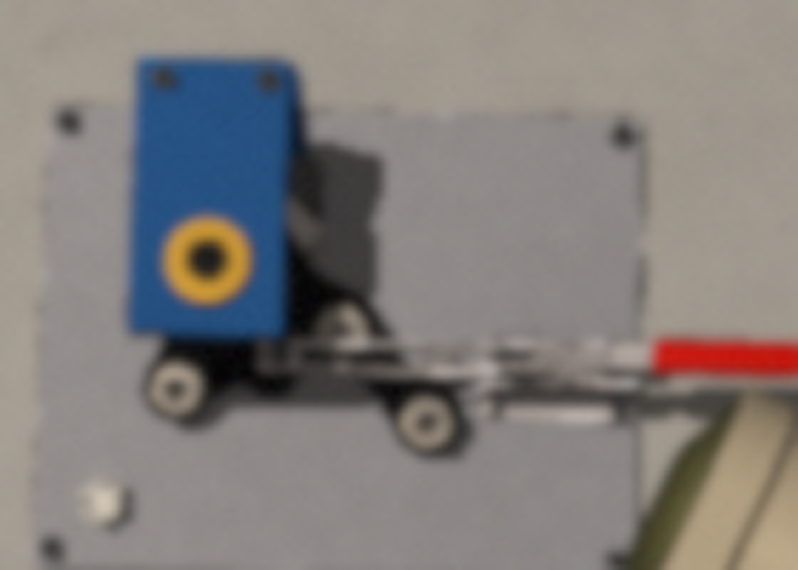

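Run:
```python
from h import *
p=[ctrl.snapshot('side') for _ in range(2)];im=np.mean([a[0] for a in p],0).astype(np.uint8);d=p[0][1]
c=C['side'];v,u=np.mgrid[:384,:512];P=np.stack([(u-c['cx'])/c['fx']*d,(v-c['cy'])/c['fy']*d,d],-1)
W=(P-np.array(c['t']))@np.array(c['R']);q=W-np.r_[F[:2],0];cc,ss=np.cos(F[2]),np.sin(F[2])
X=np.stack([cc*q[...,0]+ss*q[...,1],-ss*q[...,0]+cc*q[...,1],q[...,2]],-1)*1e3
h=cv2.cvtColor(im,cv2.COLOR_BGR2HSV);m=(h[...,1]>180)&(h[...,2]>90)&((h[...,0]<6)|(h[...,0]>174))&(u>240)&(u<265)&(v>150)&(v<182)
g=X[m&(abs(X[...,0])<25)];print(len(g),np.median(g,0));k=np.polyfit(g[:,1],g[:,2],1);print('slope',-np.arctan(k[0]),'y range',g[:,1].min(),g[:,1].max(), 'z ends',np.polyval(k,[-178,-252]))
a=cv2.imread('pics/raw_side.png')
for nm,(x0,y0,x1,y1) in {'lug':(212,246,230,265),'far':(238,212,256,232),'ring':(190,195,216,214)}.items():
    A=cv2.cvtColor(a,6)[y0:y1,x0:x1].astype(np.float32);B=cv2.cvtColor(im,6)[y0:y1,x0:x1].astype(np.float32)
    print(nm,cv2.phaseCorrelate(A,B,cv2.createHanningWindow((x1-x0,y1-y0),cv2.CV_32F)))
st()
```

```text
96 [  -2.6863086  -208.44863824  100.31237485]
slope -0.0231311022024324 y range -246.2266807652205 -177.07694121124482 z ends [100.71864548  99.00663857]
lug ((-0.560324300029583, -0.20292676413568778), 0.9198396570152707)
far ((-0.3084574512995051, 0.37268957136066305), 0.9750556323263381)
ring ((0.4363857717563686, -0.019489080205318032), 0.9997726252785435)
t23.20 fix [-139.7 -206.3  257.2] yaw 0.1 F [ 0.3  0.9 -0.6] w 0.1 q [-0.49  0.15  1.61  0.    1.38 -0.45]
```

Run:
```python
from h import *
B={n:np.mean([ctrl.snapshot(n)[0] for _ in range(3)],0).astype(np.uint8) for n in C}
for n,rs in {'side':{'lug':(214,250,227,262),'far':(241,214,252,226),'ring':(191,196,214,213),'jaw':(174,234,190,266)},'top':{'lug':(204,173,217,185),'far':(248,177,261,190),'ring':(206,145,226,165)}}.items():
    A=cv2.cvtColor(cv2.imread(f'pics/raw_{n}.png'),6);Bg=cv2.cvtColor(B[n],6);f=8
    up=lambda x:cv2.resize(x,None,fx=f,fy=f,interpolation=cv2.INTER_CUBIC)
    for k,(x0,y0,x1,y1) in rs.items():
        t=up(A[y0-3:y1+3,x0-3:x1+3])[3*f:-3*f,3*f:-3*f];w=up(Bg[y0-6:y1+6,x0-6:x1+6])[3*f:-3*f,3*f:-3*f]
        r=cv2.matchTemplate(w,t,cv2.TM_CCOEFF_NORMED);_,s,_,l=cv2.minMaxLoc(r);print(n,k,round(s,3),(l[0]/f-3,l[1]/f-3))
```

```text
side lug 0.988 (-0.375, 0.0)
side far 0.894 (-0.125, 0.125)
side ring 0.999 (0.0, 0.0)
side jaw 0.999 (0.0, 0.0)
top lug 0.993 (0.0, -0.25)
top far 0.992 (-0.125, 0.0)
top ring 1.0 (0.0, 0.0)
```

```bash
python3 -c "
from h import *
st(); print(ctrl.job_done()); st()"
```

```text
t23.50 fix [-140.2 -206.1  257.1] yaw 0.1 F [ 0.9 -0.2 -0.2] w -0.1 q [-0.49  0.15  1.61 -0.    1.38 -0.45]
the job is handed in; nothing more can be done
None
the job is handed in; nothing more can be done
```

The joint is seated in its nest and the clamp is locked, as far as I could check. I handed the job in at 23.5 s of the 64 s; the hand-in gave no verdict.

**What I did**
- **Seating the joint:** I pushed the web with the back of one open finger, because the moves cannot lean the tool. Held vertical, the gripper body still stayed clear of the blue guide arm. The web push peaked at 16 N, the push on the arm's eye reached about 11 N, and a second web push reached about 14 N. All three ended at a firm stop.
- **Closing the clamp:** I pushed the red handle over from the left with the fingers closed, then pressed it down from above until it hit its stop at about 20 N. I then withdrew the robot to a clear position.

**What the last checks showed**
- **Clamp:** the grip is level, with a slope of about -0.02 rad and its top surface at about 100 mm, after I let go. That matches the locked position. I did not measure the force of the rubber foot; I infer it from the handle staying locked.
- **Joint position:** the outline of the arm's eye matched its home circle touching the dowel in both pictures. The lug matched in the side picture.
- **One disagreement:** a fit to the bright eye rings put the joint about 3 to 4 mm short of home, which is outside the 2 mm limit. I trusted the firm stops and the outline match over that fit.
- **Later movement:** after the second web push and the clamping, the lug had moved about 0.7 mm further into the nest.
- **Nut, tube and marker:** I never touched the nut, grease tube or marker. The nut and marker looked unmoved in later pictures; I did not measure any of the three at the end.

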